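# Snug a telescope mirror's rim screws by quarter turns

## Task

Tighten the three wing screws round the rim of the telescope mirror's cell, one after another: begin with the red-collared one and go round clockwise seen from above. Turn each clockwise until you feel it bite, then one quarter turn more and no further, without leaning on it or pulling at it hard, and let go. Do not press on the mirror or disturb the other things on the desk.

Things in the scene. Friction and masses are not known exactly. Their poses are not given: they have to be found in the camera images.
- cell_center (a point): centre of the upper face of the fixed mirror cell: a round flat aluminium ring 232 mm across and 22 mm high, lying on the desk, with a round mirror 140 mm across set in its middle. Three wing screws stand upright on the ring on round bosses 30 mm across that rise to 35 mm above the desk, 84 mm from this point and 120 degrees apart; numbers 1, 2, 3 follow one another clockwise seen from above
- wing_1_mid (a point): middle of the dark steel wing of screw 1 (red collar under it), on the screw's upright axis, 65 mm above the desk: a blade 44 mm long, 10 mm thick, 26 mm high (13 mm above and below this point). x runs along the blade to the white dot, z up. Grasp it from above across its thickness; clockwise from above tightens. The screw stands on spring washers that give 1 mm for 4 N, up or down
- clip_1_tip (a point): top of the tongue, 53 mm from the cell's centre, of the flat clip (34x16 mm) that reaches from screw 1 over the mirror's edge. From its start the screw turns lightly (0.02 N m) through an unknown slack of 8 to 63 degrees; then it bites: from there it takes about 0.3 N m, steadily, and draws the clip down 1 mm a turn (0.25 mm a quarter turn). A stop comes only well beyond that
- wing_2_mid (a point): middle of the dark steel wing of screw 2 (grey collar under it), on the screw's upright axis, 65 mm above the desk: a blade 44 mm long, 10 mm thick, 26 mm high (13 mm above and below this point). x runs along the blade to the white dot, z up. Grasp it from above across its thickness; clockwise from above tightens. The screw stands on spring washers that give 1 mm for 4 N, up or down
- clip_2_tip (a point): top of the tongue, 53 mm from the cell's centre, of the flat clip (34x16 mm) that reaches from screw 2 over the mirror's edge. From its start the screw turns lightly (0.02 N m) through an unknown slack of 8 to 63 degrees; then it bites: from there it takes about 0.3 N m, steadily, and draws the clip down 1 mm a turn (0.25 mm a quarter turn). A stop comes only well beyond that
- wing_3_mid (a point): middle of the dark steel wing of screw 3 (grey collar under it), on the screw's upright axis, 65 mm above the desk: a blade 44 mm long, 10 mm thick, 26 mm high (13 mm above and below this point). x runs along the blade to the white dot, z up. Grasp it from above across its thickness; clockwise from above tightens. The screw stands on spring washers that give 1 mm for 4 N, up or down
- clip_3_tip (a point): top of the tongue, 53 mm from the cell's centre, of the flat clip (34x16 mm) that reaches from screw 3 over the mirror's edge. From its start the screw turns lightly (0.02 N m) through an unknown slack of 8 to 63 degrees; then it bites: from there it takes about 0.3 N m, steadily, and draws the clip down 1 mm a turn (0.25 mm a quarter turn). A stop comes only well beyond that
- finial: pale carved stone ornament on a black block, 90x89x178 mm, loose; origin under its middle
- cards: brass card stand, 46x100x60 mm, loose; origin under its middle
- lens: hand magnifier with a dark handle lying flat, 86x189x17 mm, loose; origin under its middle
- notes: yellow note pad, 76x76x12 mm, loose; origin under its middle
- memory_stick: black memory stick, 18x50x8 mm, loose; origin under its middle
- rubber: eraser in a blue sleeve, 21x45x12 mm, loose; origin under its middle

How it is judged:
By the outcome, as a careful person would: the job done as asked, in the order asked, and still so for the second after the job is handed in, with the robot touching nothing.
It also fails if it takes over 72 s, if anything falls off the work surface, if the arm or the gripper's body presses on something with over 40 N, if the wrist force passes 120 N, or if a joint passes its speed limit or range.

## Robot

A 7-joint arm with a two-finger parallel gripper is mounted at the origin on the work surface; the furniture and walls round the work are solid. World frame = base frame: x ahead of the robot, y to its left, z up, the work surface at z = 0. Lengths are in m, angles in rad, forces in N, time in s.
With the tool pointing down it reaches from about 0.425 to 0.875 m from the base axis. Payload 4.7 kg.
Tool frame: the origin (TCP) lies at the very end of the fingers, on their centre line; the grasp point (between the pads) lies 19 mm behind it; x points along the fingers, z is the direction in which the jaws open and shut, and the axes are right-handed (so a half turn about x gives the same grasp; the last joint's range is limited). The gripper opens to 85 mm and grips with 20 to 120 N. Pads are 22 mm wide; open, the fingers measure 114 mm over their backs; the gripper's body (76 mm by 85 mm) begins 54 mm behind the grasp point. The pads swing forward as they close: fully open they stand 13 mm farther back than shut.
Start: joints at [1.164, 0.321, -0.07, 1.45, 0.023, 1.371, -0.057], TCP at [0.266, -0.593, 0.199] pointing down, gripper open.
Joint ranges: [-2.86, 2.86], [-0.3, 2.09], [-1.38, 1.24], [0.06, 2.45], [-1.56, 4.7], [0.09, 2.05], [-2.69, 2.69]. Speed limits (rad/s): [2.57, 2.57, 3.14, 3.14, 3.14, 3.14, 3.14].

## Interface

Orientations are given as a unit quaternion [x, y, z, w].
In Python, from cell import ctrl gives the robot as it stands.
- The arm moves only by the tool carry_out, never from a script. Its argument "series" is a list of rows, each a list of 3 entries, a list of its own where there are three numbers: the finger opening in mm, from 0 to 85.4, then the shift along the world's x, y, z in mm, then the turn, a rotation vector about the world's x, y, z in rad. In form: [[jaw, [x, y, z], [ax, ay, az]], ...]. A call has 1 to 12 rows; each row is the pose to reach, as a shift and turn from the pose commanded when the call began; what a row does not reach only later rows make up. A row lasts 1/12 s, in which the tool goes at most 41.7 mm and 7.16 degrees, less where a joint would pass 70% of its speed; a pose out of reach is approached as far as the arm can. A call with a gripper value outside its range is refused whole. The fingers move at their own pace and stop on an object; the grip force is fixed at half the most. Time passes only in rows, so rows that repeat a pose let the fingers close. It gives the time, the measured TCP pose, the force and the opening at its end, in the units of the state.
- ctrl.state(): the state, without advancing time (a new reading comes with each control period).
- ctrl.camera(name): name is "scene" or "top"; returns a dict with "frame" (384x512x3 uint8, red, green, blue), "fx", "fy", "cx", "cy" (pixels), "camera_from_world" (4x4, takes a point from world to camera coordinates). Camera axes: x right, y up, looking along -z (the intrinsics and any distortion apply to the point x, -y, -z); pixel columns grow to the right and rows downward; lengths in m; the calibration is good to about 2 mm. A picture is of the moment at which its call begins. There is no depth.
- ctrl.hand_in(): hands the job in, once; it reports no verdict.
The state is a dict: "time": time; "joint_pos": joint angles; "qvel": joint speeds; "joint_efforts": joint torques, N m; "ee_pos": TCP position; "ee_rot": TCP orientation; "ft_force": force on the tool from outside, world axes, zero at the start; "ft_torque": the same for the moment, N m; "finger_gap": finger opening in m.
Only numpy, scipy, OpenCV 4.12 (cv2) and the standard library are available. Lean on these libraries where they do the work, as an engineer would, in place of code of your own. Each camera call takes 0.05 s, during which the arm holds its last target.

## Working session

There is one attempt and no reset: what is moved stays moved. The work goes in short steps, Python scripts to look and compute and a tool call to move; the robot and the scene stay as the last step left them, time stands still between calls to the robot, and variables do not carry over. Pictures are saved under pics/ and viewed, and the job is handed in when it is done.

Besides the shell and the picture viewer there is one more tool, called after ">>>" in YAML: its name, and indented under it one key for each argument. carry_out: Moves the arm, as the interface text tells. Its arguments: {"type":"object","properties":{"series":{"type":"array"}},"required":["series"]}

```bash
mkdir -p pics; ls
python3 - <<'E'
from cell import ctrl
import cv2,numpy as np
s=ctrl.state()
for k,v in s.items(): print(k,np.round(v,4))
for n in("scene","top"):
    c=ctrl.camera(n); cv2.imwrite(f"pics/{n}0.png",cv2.cvtColor(c["frame"],cv2.COLOR_RGB2BGR))
    np.save(f"{n}0.npy",c["frame"])
    print(n,[c[k] for k in("fx","fy","cx","cy")],[k for k in c],np.round(c["camera_from_world"],4).tolist())
E
```

```text
pics
time 0.0
joint_pos [ 1.1641  0.3218 -0.0701  1.4517  0.0226  1.3708 -0.0569]
qvel [-0.0006  0.0008  0.0012 -0.0013 -0.0001  0.0021  0.0022]
joint_efforts [ 9.00000e-04 -4.93578e+01 -3.81400e-01 -3.14338e+01  1.30000e-02
  1.12000e-02  0.00000e+00]
ee_pos [ 0.2652 -0.5928  0.1974]
ee_rot [ 0.3849  0.594  -0.3842  0.5928]
ft_force [-0.3797  0.197   0.1032]
ft_torque [ 0.0269 -0.0239 -0.025 ]
finger_gap 0.085
scene [444.7770475126989, 444.7770475126989, 247.18648505212124, 190.22780510249635] ['frame', 'fx', 'fy', 'cx', 'cy', 'camera_from_world'] [[-0.7244, -0.6893, -0.0087, 0.3577], [0.4524, -0.4849, 0.7484, -0.3394], [-0.5201, 0.5383, 0.6631, -0.8748], [0.0, 0.0, 0.0, 1.0]]
top [439.16259189721234, 439.16259189721234, 256.0867936656185, 191.80421183152774] ['frame', 'fx', 'fy', 'cx', 'cy', 'camera_from_world'] [[0.0178, -0.9998, 0.0051, -0.0687], [0.9762, 0.0184, 0.2162, -0.5711], [-0.2162, 0.0011, 0.9763, -1.1521], [0.0, 0.0, 0.0, 1.0]]
```

View pics/scene0.png

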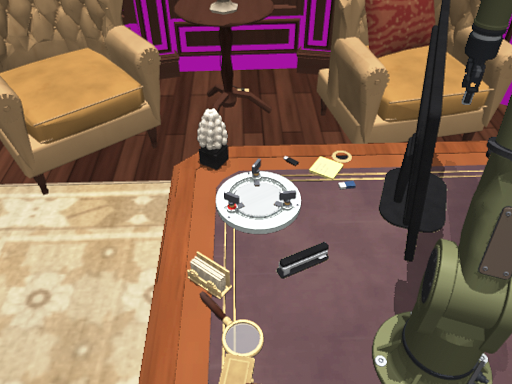

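View pics/top0.png

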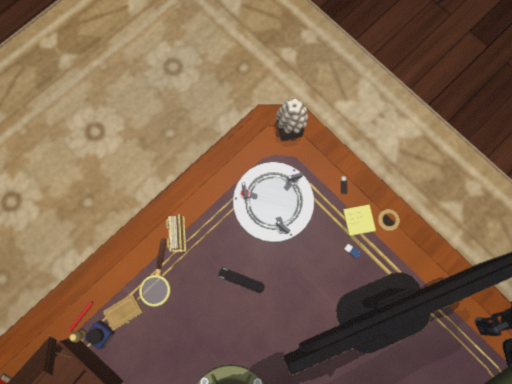

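```bash
cat > h.py <<'E'
import numpy as np,cv2
from cell import ctrl
def ray(c,u,v):
    M=np.array(c["camera_from_world"]);R=M[:3,:3];t=M[:3,3]
    d=R.T@np.array([(u-c["cx"])/c["fx"],-(v-c["cy"])/c["fy"],-1]);return -R.T@t,d
def plane(c,u,v,z):
    o,d=ray(c,u,v);return o+d*(z-o[2])/d[2]
def proj(c,p):
    M=np.array(c["camera_from_world"]);q=M[:3,:3]@np.array(p)+M[:3,3]
    return np.array([c["cx"]+c["fx"]*q[0]/-q[2],c["cy"]-c["fy"]*q[1]/-q[2]])
def crop(c,name,u0,u1,v0,v1,s):
    f=cv2.cvtColor(c["frame"],cv2.COLOR_RGB2BGR)[v0:v1,u0:u1]
    cv2.imwrite(f"pics/{name}.png",cv2.resize(f,None,fx=s,fy=s,interpolation=cv2.INTER_CUBIC))
E
python3 - <<'E'
from h import *
t=ctrl.camera("top");s=ctrl.camera("scene")
crop(t,"topc",225,325,150,250,6);crop(s,"scc",205,310,150,240,7)
# white disc outline
hsv=cv2.cvtColor(t["frame"],cv2.COLOR_RGB2HSV)
m=((hsv[...,2]>150)&(hsv[...,1]<50)).astype(np.uint8)
m=cv2.morphologyEx(m,cv2.MORPH_CLOSE,np.ones((3,3)))
cs,_=cv2.findContours(m,cv2.RETR_EXTERNAL,cv2.CHAIN_APPROX_NONE)
c=max(cs,key=cv2.contourArea);print(cv2.contourArea(c))
e=cv2.fitEllipse(cv2.convexHull(c));print(e)
P=np.array([plane(t,*p[0],.022) for p in cv2.convexHull(c)])
(x,y),r=cv2.minEnclosingCircle(P[:,:2].astype(np.float32));print(x,y,r,plane(t,*e[0],.022))
for n,u,v in[("mon a",290,362),("monitor b",512,258),("finial",290,125),("cards",177,235),("stapler",242,280),("memst",344,186),("notes",360,220)]:print(n,plane(t,u,v,0).round(3),plane(t,u,v,.4).round(3))
print(t["frame"].shape, "cam pos",ray(t,0,0)[0],ray(s,0,0)[0])
E
```

```text
4830.0
((273.1656799316406, 201.42152404785156), (79.51366424560547, 81.31458282470703), 105.17766571044922)
0.5563979148864746 -0.1074744239449501 0.11627158522605896 [ 0.55410356 -0.10739295  0.022     ]
mon a [ 0.12  -0.158  0.   ] [ 0.181 -0.125  0.4  ]
monitor b [ 0.408 -0.785  0.   ] [ 0.377 -0.552  0.4  ]
finial [ 0.794 -0.157  0.   ] [ 0.639 -0.125  0.4  ]
cards [0.456 0.165 0.   ] [0.409 0.094 0.4  ]
stapler [ 0.334 -0.024  0.   ] [ 0.326 -0.034  0.4  ]
memst [ 0.608 -0.315  0.   ] [ 0.513 -0.232  0.4  ]
notes [ 0.509 -0.358  0.   ] [ 0.445 -0.262  0.4  ]
(384, 512, 3) cam pos [ 0.30960058 -0.05687236  1.24861022] [-0.04236612  0.55280499  0.83725525]
```

```bash
python3 -c "
import cell,inspect;print([x for x in dir(cell.ctrl) if x[0]!='_'])"
```

```text
['Unreachable', 'camera', 'hand_in', 'state']
```

View pics/topc.png

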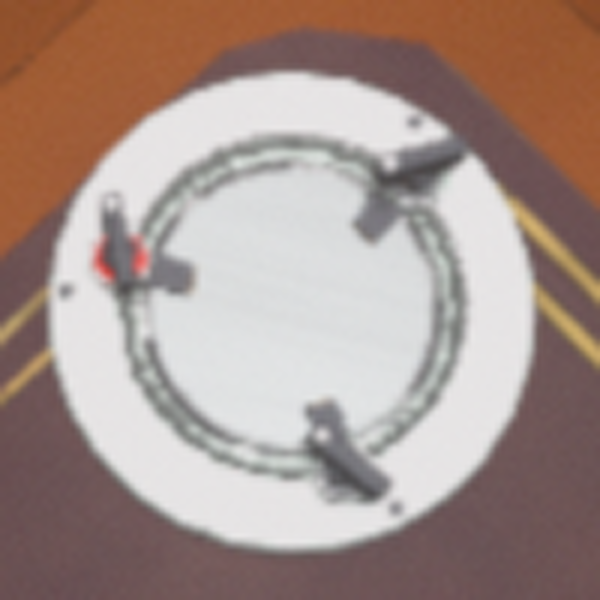

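View pics/scc.png

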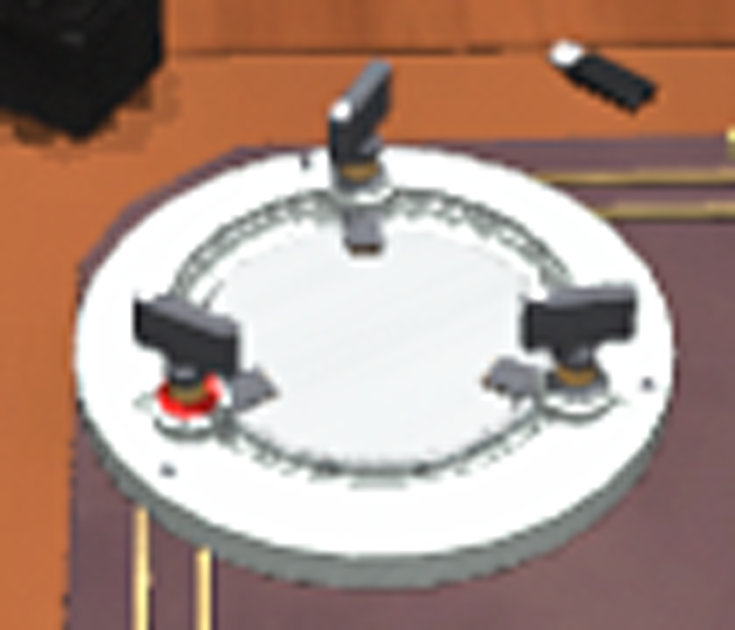

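Run:
```python
from h import *
t=ctrl.camera("top");s=ctrl.camera("scene")
f=cv2.cvtColor(t["frame"],cv2.COLOR_RGB2BGR)
g=cv2.cvtColor(s["frame"],cv2.COLOR_RGB2BGR)
C=np.array([.5552,-.1074])
row=[]
for (u,v) in[(244,193),(293,177),(281,226)]:
    row.append(cv2.resize(f[v-13:v+13,u-13:u+13],(260,260),interpolation=cv2.INTER_NEAREST))
r2=[]
for (u,v) in[(232,202),(256,168),(287,200)]:
    r2.append(cv2.resize(g[v-13:v+13,u-13:u+13],(260,260),interpolation=cv2.INTER_NEAREST))
cv2.imwrite("pics/w.png",np.vstack([np.hstack(row),np.hstack(r2)]))
# red collar centroid both views (collar height ~.04)
for c in(t,s):
    h=cv2.cvtColor(c["frame"],cv2.COLOR_RGB2HSV);m=((h[...,1]>150)&((h[...,0]<6)|(h[...,0]>174))&(h[...,2]>120))
    vv,uu=np.nonzero(m);k=(uu>200)&(uu<260)&(vv>150)&(vv<230);print(uu[k].mean(),vv[k].mean(),plane(c,uu[k].mean(),vv[k].mean(),.042))
for u,v in[(66,291),(414,122),(396,509)]:
    p=plane(t,225+u/6-.5,150+v/6-.5,.022);d=p[:2]-C;print(p,np.hypot(*d),np.degrees(np.arctan2(d[1],d[0])))
```

```text
nan nan [nan nan nan]
231.41176470588235 207.05882352941177 [ 0.56597231 -0.01727788  0.042     ]
[5.62029485e-01 9.41250598e-05 2.20000000e-02] 0.10771085734840884 86.36468082647264
[ 0.64838915 -0.1653713   0.022     ] 0.10974921093839637 -31.885001411171256
[ 0.46102637 -0.15684255  0.022     ] 0.10636370627323946 -152.29986272239287<stdin>:16: RuntimeWarning: Mean of empty slice.
  ret = ret.dtype.type(ret / rcount)
```

View pics/w.png

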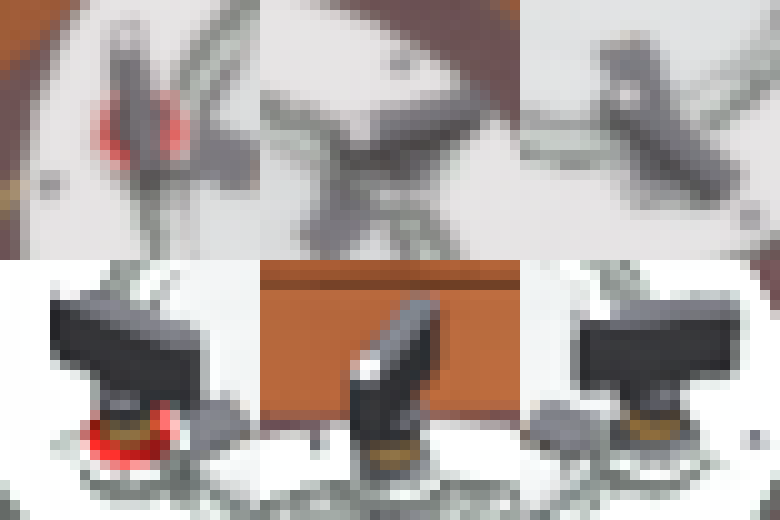

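Run:
```python
from h import *
t=ctrl.camera("top");s=ctrl.camera("scene")
f=cv2.cvtColor(t["frame"],cv2.COLOR_RGB2BGR)
g=cv2.cvtColor(s["frame"],cv2.COLOR_RGB2BGR)
for n,F,L in(("tt",f,[(244,193),(293,177),(281,226)]),("ss",g,[(232,202),(256,168),(287,200)])):
    print(n)
    for (u,v) in L:
        G=cv2.cvtColor(F,cv2.COLOR_BGR2GRAY)[v-13:v+13,u-13:u+13]
        # subpixel dark blob
        G4=cv2.resize(G,None,fx=8,fy=8,interpolation=cv2.INTER_CUBIC)
        for th in ((60,) if n=="ss" else (110,140)):
            cs,_=cv2.findContours((G4<th).astype(np.uint8),cv2.RETR_EXTERNAL,cv2.CHAIN_APPROX_NONE)
            for c in sorted(cs,key=cv2.contourArea)[-2:]:
                if cv2.contourArea(c)<600: continue
                q=cv2.approxPolyDP(c,6,True)[:,0]/8-.5+.0625+[u-13,v-13]
                r=cv2.minAreaRect(c);print((u,v),th,cv2.contourArea(c)/64,q.round(1).tolist(),np.round((np.array(r[0])/8-.44+[u-13,v-13]),1),np.array(r[1])/8,r[2])
row=[cv2.resize(f[v-13:v+13,u-13:u+13],(390,390),interpolation=cv2.INTER_CUBIC)[:, :260] for u,v in[(244,193),(293,177),(281,226)]]
```

```text
tt
(244, 193) 110 24.3046875 [[242.4, 185.9], [243.1, 188.9], [241.3, 193.1], [243.8, 195.9], [244.3, 198.4], [245.7, 198.9], [247.8, 196.9], [244.8, 195.6], [243.6, 186.3]] [243.6 192.6] [13.27721691  4.59595966] 68.19859313964844
(244, 193) 110 64.2109375 [[237.9, 179.6], [230.6, 179.6], [231.9, 180.7], [230.6, 181.3], [230.6, 197.9], [231.9, 196.9], [233.1, 189.9]] [234.2 188.7] [18.375  7.375] 90.0
(244, 193) 140 89.0625 [[238.6, 179.6], [230.6, 179.6], [230.6, 205.4], [232.6, 205.4], [231.7, 198.2], [233.6, 190.3]] [234.6 192.5] [25.875  8.   ] 90.0
(244, 193) 140 104.625 [[242.2, 184.9], [240.7, 192.9], [243.1, 196.1], [246.1, 203.9], [245.6, 200.7], [247.2, 198.1], [250.7, 197.1], [255.1, 198.1], [256.4, 196.9], [256.4, 194.8], [251.1, 191.7], [253.1, 186.7], [250.8, 189.8], [249.7, 195.6], [247.9, 196.1], [247.6, 190.1], [245.2, 188.4], [243.9, 184.9]] [248.2 192.4] [18.72706795 14.19903183] 63.43495178222656
(293, 177) 110 51.1171875 [[301.3, 174.6], [293.6, 176.3], [289.9, 178.6], [286.9, 177.3], [287.4, 183.7], [288.9, 183.9], [288.3, 181.6], [289.6, 180.8], [294.7, 181.3]
[... 1271 characters left out ...]
6015625 [[224.1, 192.9], [224.3, 197.8], [227.7, 199.1], [229.3, 201.3], [232.7, 202.1], [232.3, 203.8], [229.1, 203.4], [229.1, 204.4], [231.7, 204.6], [234.8, 202.3], [237.8, 202.8], [237.7, 197.8], [234.6, 197.7]] [230.2 200. ] [16.33213615  9.17804623] 20.026090621948242
(256, 168) 60 40.2109375 [[259.7, 161.3], [254.2, 167.6], [251.8, 167.4], [252.4, 172.8], [257.7, 172.3], [255.6, 170.7], [259.6, 165.2]] [255.5 166.9] [ 6.94766665 12.96643353] 14.743562698364258
(287, 200) 60 75.9921875 [[294.8, 192.8], [286.6, 193.9], [280.3, 193.1], [279.8, 198.8], [282.8, 198.4], [285.4, 201.7], [285.9, 199.4], [287.7, 198.3], [293.8, 197.6]] [287.3 197.3] [ 8.75913525 15.15527821] 88.46566009521484
```

```bash
cat > ov.py <<'E'
from h import *
import sys
def box(cx,cy,th,z=.065):
    a=np.radians(th);x=np.array([np.cos(a),np.sin(a)]);n=np.array([-x[1],x[0]])
    return [np.r_[np.array([cx,cy])+i*.022*x+j*.005*n,z+k*.013] for k in(1,-1) for i,j in((1,1),(1,-1),(-1,-1),(-1,1))]
def overlay(name,W,extra=[]):
    out=[]
    for cam,L in(("top",[(244,193),(293,177),(281,226)]),("scene",[(232,202),(256,168),(287,200)])):
        c=ctrl.camera(cam);F=cv2.cvtColor(c["frame"],cv2.COLOR_RGB2BGR);r=[]
        for (u,v),w in zip(L,W):
            I=cv2.resize(F[v-13:v+13,u-13:u+13],(260,260),interpolation=cv2.INTER_NEAREST)
            b=[((proj(c,p)-[u-13,v-13]+.5)*10).round().astype(int) for p in box(*w)]
            for k in range(4):
                cv2.line(I,b[k],b[(k+1)%4],(0,255,0) if k else (255,0,255),1)
                cv2.line(I,b[k+4],b[4+(k+1)%4],(255,255,0),1)
            r.append(I)
        out.append(np.hstack(r))
    cv2.imwrite(f"pics/{name}.png",np.vstack(out))
E
python3 - <<'E'
from ov import *
t=ctrl.camera("top");s=ctrl.camera("scene")
def P(c,L,z):
    for p in L: print(p,plane(c,*p,z)[:2].round(4))
print("w1 scene top edge");P(s,[(224,192.9),(238.5,197.7)],.078);print("bot");P(s,[(224.2,198.3),(238,203)],.052)
print("w3 scene top");P(s,[(279.7,193.3),(295,193)],.078);P(s,[(279.7,198.8),(294.5,198)],.052)
print("w2 scene top");P(s,[(252,167),(259.7,161.3)],.078)
print("top w1");P(t,[(243,182.5),(245.5,196.5)],.078);print("w2");P(t,[(289.5,176.5),(301.5,173.5)],.078);print("w3");P(t,[(278,222.5),(288,231)],.078)
C=np.array([.5552,-.1074]);W=[]
for a,th in zip((87.4,-32.6,-152.6),(10,104,45)):
    q=C+.084*np.array([np.cos(np.radians(a)),np.sin(np.radians(a))]);print(q);W.append((*q,th))
overlay("o1",W)
E
```

```text
w1 scene top edge
(224, 192.9) [ 0.5894 -0.0155]
(238.5, 197.7) [ 0.5496 -0.0279]
bot
(224.2, 198.3) [ 0.5955 -0.0206]
(238, 203) [ 0.5566 -0.0324]
w3 scene top
(279.7, 193.3) [ 0.4843 -0.1115]
(295, 193) [ 0.4565 -0.139 ]
(279.7, 198.8) [ 0.4885 -0.1179]
(294.5, 198) [ 0.4623 -0.1466]
w2 scene top
(252, 167) [ 0.6096 -0.1418]
(259.7, 161.3) [ 0.6112 -0.1749]
top w1
(243, 182.5) [ 0.5943 -0.0219]
(245.5, 196.5) [ 0.5552 -0.0296]
w2
(289.5, 176.5) [ 0.6137 -0.1494]
(301.5, 173.5) [ 0.6229 -0.1825]
w3
(278, 222.5) [ 0.4854 -0.1186]
(288, 231) [ 0.4629 -0.1456]
[ 0.55901049 -0.02348647]
[ 0.625966   -0.15265675]
[ 0.48062351 -0.14605678]
```

View pics/o1.png

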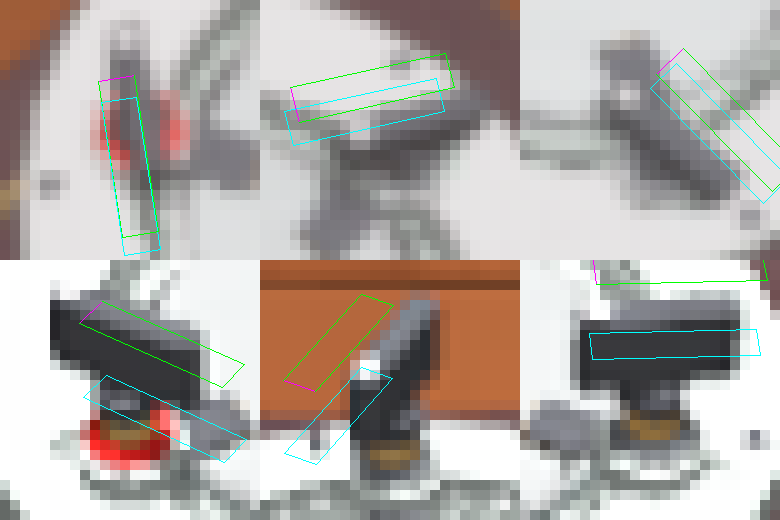

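Run:
```python
from ov import *
overlay("o2",[(.574,-.0262,14),(.6172,-.1655,105),(.4745,-.1318,47)])
```

```text
(no output)
```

View pics/o2.png

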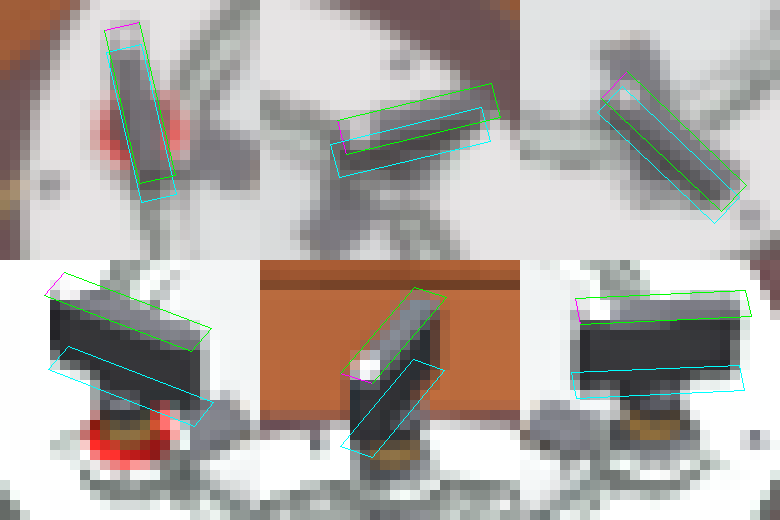

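Run:
```python
from h import *
t=ctrl.camera("top");s=ctrl.camera("scene")
crop(t,"mt",272,512,240,384,3.3);crop(s,"ms",352,512,0,270,2.2)
print(ctrl.state()["time"])
```

```text
0.8
```

View pics/mt.png

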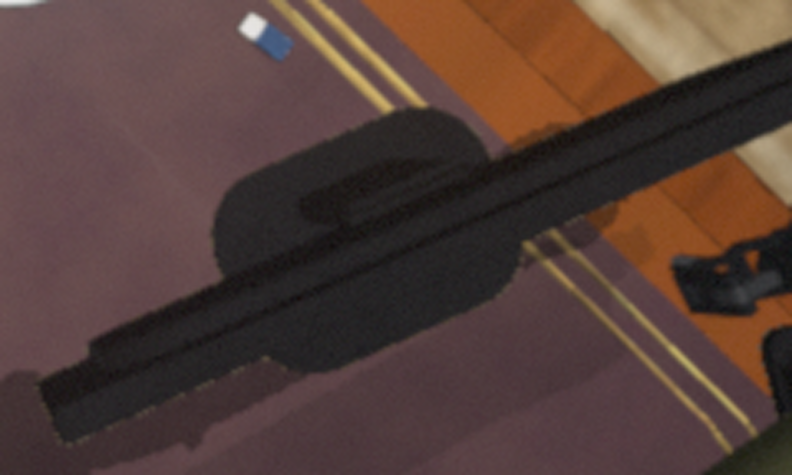

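View pics/ms.png

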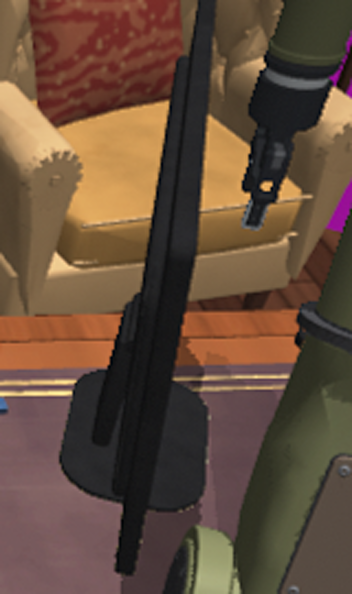

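Run:
```python
from h import *
t=ctrl.camera("top");s=ctrl.camera("scene")
def tri(a,b):
    o1,d1=ray(t,*a);o2,d2=ray(s,*b);k=np.linalg.lstsq(np.c_[d1,-d2],o2-o1,rcond=None)[0]
    p,q=o1+d1*k[0],o2+d2*k[1];return p.round(3),q.round(3)
for a in((284,357),(292,374)):
    for b in((436,109),(438,112),(409,261),(431,112)): print(a,b,*tri(a,b))
for n,p in(("stand corner",(337,310)),):print(plane(t,*p,0))
s_=ctrl.state()
from scipy.spatial.transform import Rotation as R
print(R.from_quat(s_["ee_rot"]).as_matrix().round(3))
```

```text
(284, 357) (436, 109) [ 0.196 -0.111  0.445] [ 0.174 -0.12   0.449]
(284, 357) (438, 112) [ 0.195 -0.112  0.44 ] [ 0.17  -0.122  0.444]
(284, 357) (409, 261) [ 0.143 -0.136  0.073] [ 0.137 -0.139  0.074]
(284, 357) (431, 112) [ 0.195 -0.112  0.439] [ 0.18  -0.118  0.442]
(292, 374) (436, 109) [ 0.169 -0.125  0.449] [ 0.174 -0.122  0.448]
(292, 374) (438, 112) [ 0.168 -0.125  0.444] [ 0.17  -0.124  0.443]
(292, 374) (409, 261) [ 0.104 -0.156  0.08 ] [ 0.137 -0.14   0.073]
(292, 374) (431, 112) [ 0.168 -0.125  0.444] [ 0.18  -0.12   0.441]
[ 0.25735668 -0.28675104  0.        ]
[[ 0.     0.913  0.408]
 [-0.     0.408 -0.913]
 [-1.    -0.     0.   ]]
```

>>> carry_out:
  series:
    - [85, [0, 0, 40], [0, 0, 0]]
    - [85, [0, 0, 80], [0, 0, 0]]
    - [85, [0, 0, 120], [0, 0, 0]]
    - [85, [0, 0, 160], [0, 0, 0]]
    - [85, [0, 0, 200], [0, 0, 0]]
    - [85, [0, 0, 240], [0, 0, 0]]
    - [85, [0, 0, 280], [0, 0, 0]]
    - [85, [0, 0, 320], [0, 0, 0]]
    - [85, [0, 0, 340], [0, 0, 0]]
    - [85, [0, 0, 340], [0, 0, 0]]

```text
time: 1.73
ee_pos: [0.2638, -0.5912, 0.5336]
ee_rot: [0.38, 0.587, -0.39, 0.6]
ft_force: [-1.1, -0.4, -0.5]
finger_gap: 0.0849
```

>>> carry_out:
  series:
    - [60, [18, 33, 10], [0, 0, 0.1]]
    - [60, [36, 66, 20], [0, 0, 0.2]]
    - [60, [54, 99, 20], [0, 0, 0.3]]
    - [60, [72, 132, 20], [0, 0, 0.4]]
    - [60, [90, 165, 20], [0, 0, 0.5]]
    - [60, [108, 198, 20], [0, 0, 0.6]]
    - [60, [126, 231, 20], [0, 0, 0.7]]
    - [60, [144, 264, 20], [0, 0, 0.8]]
    - [60, [162, 297, 20], [0, 0, 0.9]]
    - [60, [180, 330, 20], [0, 0, 1.0]]
    - [60, [198, 363, 20], [0, 0, 1.1]]
    - [60, [198, 363, 20], [0, 0, 1.2]]

```text
time: 2.73
ee_pos: [0.4656, -0.2187, 0.5492]
ee_rot: [-0.023, 0.701, 0.026, 0.712]
ft_force: [0.1, -0.3, 0.2]
finger_gap: 0.0599
```

Run:
```python
from h import *
s=ctrl.state();print(np.round(s["joint_pos"],3),s["ee_pos"],s["time"])
from scipy.spatial.transform import Rotation as R
print(R.from_quat(s["ee_rot"]).as_matrix().round(3))
c=ctrl.camera("scene");crop(c,"a1",0,512,0,384,1.5)
```

```text
[ 0.51   0.109 -0.135  1.003  0.005  2.017  0.447] [ 0.46563048 -0.21870977  0.54920863] 2.7333
[[ 0.016 -0.069  0.997]
 [ 0.004  0.998  0.069]
 [-1.     0.003  0.016]]
```

View pics/a1.png

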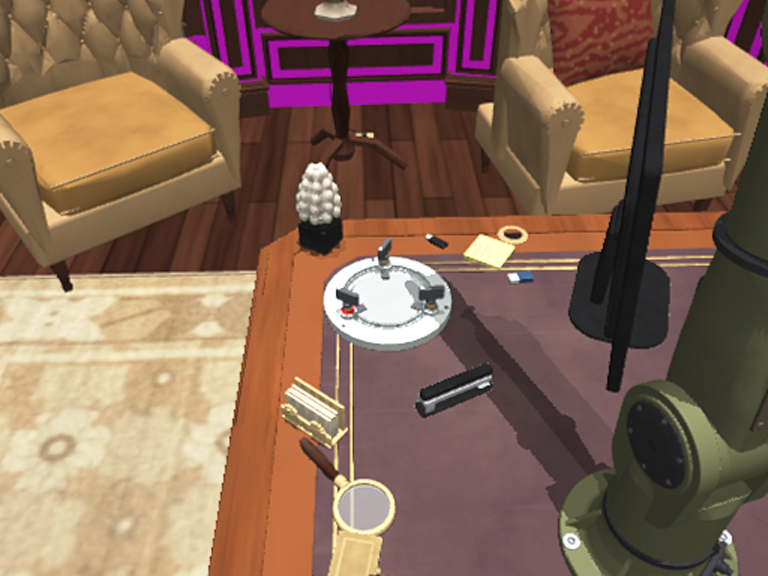

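>>> carry_out:
  series:
    - [60, [12, 18, -5], [0, 0, 0.12]]
    - [60, [22, 36, -20], [0, 0, 0.24]]
    - [60, [32, 54, -40], [0, 0, 0.36]]
    - [60, [42, 72, -70], [0, 0, 0.48]]
    - [60, [52, 90, -100], [0, 0, 0.6]]
    - [60, [62, 108, -130], [0, 0, 0.72]]
    - [60, [72, 126, -160], [0, 0, 0.84]]
    - [60, [82, 144, -190], [0, 0, 0.96]]
    - [60, [92, 162, -220], [0, 0, 1.08]]
    - [60, [102, 180, -250], [0, 0, 1.2]]
    - [60, [109, 196, -280], [0, 0, 1.32]]
    - [60, [109, 196, -300], [0, 0, 1.44]]

```text
time: 3.78
ee_pos: [0.5706, -0.0273, 0.2457]
ee_rot: [-0.477, 0.514, 0.486, 0.521]
ft_force: [-0.5, 0.0, 0.4]
finger_gap: 0.0602
```

>>> carry_out:
  series:
    - [40, [0, 0, -30], [0, 0, 0.12]]
    - [40, [0, 0, -60], [0, 0, 0.24]]
    - [40, [0, 0, -80], [0, 0, 0.3]]
    - [40, [0, 0, -80], [0, 0, 0.3]]
    - [40, [0, 0, -80], [0, 0, 0.3]]
    - [40, [0, 0, -80], [0, 0, 0.3]]

```text
time: 4.28
ee_pos: [0.5721, -0.0318, 0.1707]
ee_rot: [-0.548, 0.44, 0.554, 0.447]
ft_force: [-0.4, -0.3, 0.2]
finger_gap: 0.0402
```

```bash
cat > st.py <<'E'
from h import *
from scipy.spatial.transform import Rotation as R
def st():
    s=ctrl.state();M=R.from_quat(s["ee_rot"]).as_matrix()
    print("t%.2f"%s["time"],"pos",np.round(np.array(s["ee_pos"])*1000,1),"yaw %.2f"%np.degrees(np.arctan2(M[1,2],M[0,2])),"toolx",M[:,0].round(3),"gap %.1f"%(s["finger_gap"]*1e3),"J",np.round(s["joint_pos"],2),"F",np.round(s["ft_force"],1),"T",np.round(s["ft_torque"],3))
if __name__=="__main__": st()
E
python3 st.py
```

```text
t4.28 pos [572.1 -31.8 170.7] yaw 102.36 toolx [-0.     0.013 -1.   ] gap 40.2 J [ 0.37  0.2  -0.4   1.67  0.07  1.29  1.75] F [-0.4 -0.3  0.2] T [-0.021 -0.022  0.007]
```

>>> carry_out:
  series:
    - [40, [2, 5.5, -30], [-0.013, 0, 0.028]]
    - [40, [2, 5.5, -60], [-0.013, 0, 0.028]]
    - [40, [2, 5.5, -75], [-0.013, 0, 0.028]]
    - [40, [2, 5.5, -75], [-0.013, 0, 0.028]]
    - [40, [2, 5.5, -75], [-0.013, 0, 0.028]]

```text
time: 4.7
ee_pos: [0.574, -0.0258, 0.0954]
ee_rot: [-0.557, 0.435, 0.558, 0.435]
ft_force: [0.8, 0.1, 1.3]
finger_gap: 0.0397
```

```bash
python3 st.py
python3 - <<'E'
from h import *
t=ctrl.camera("top");s=ctrl.camera("scene")
f=cv2.cvtColor(t["frame"],cv2.COLOR_RGB2BGR)[150:240,215:305]
g=cv2.cvtColor(s["frame"],cv2.COLOR_RGB2BGR)[155:245,195:285]
cv2.imwrite("pics/b1.png",np.hstack([cv2.resize(i,(400,400),interpolation=cv2.INTER_CUBIC) for i in(f,g)]))
E
```

```text
t4.70 pos [574.  -25.8  95.4] yaw 104.08 toolx [-0.001 -0.    -1.   ] gap 39.7 J [ 0.35  0.26 -0.4   1.76  0.11  1.15  1.73] F [0.8 0.1 1.3] T [-0.019 -0.018  0.02 ]
```

View pics/b1.png

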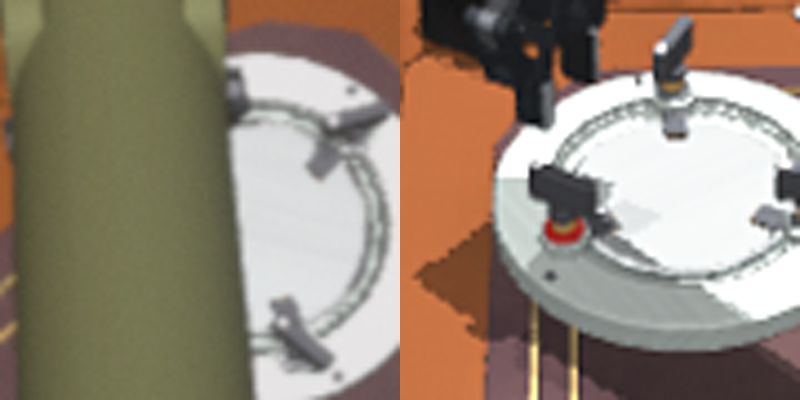

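Run:
```python
from h import *
s=ctrl.camera("scene")
C=np.array([.574,-.0258,.0954]);j=np.array([np.cos(np.radians(104)),np.sin(np.radians(104)),0])
for d in(-.02,0,.02):
  for z in (0,.01): print(d,z,proj(s,C+d*j+[0,0,z]))
print(proj(s,[.574,-.0262,.065]))
crop(s,"b2",210,260,160,215,12)
```

```text
-0.02 0 [234.92435236 184.050835  ]
-0.02 0.01 [234.8180953  181.06944864]
0 0 [230.87671469 188.56971309]
0 0.01 [230.74520253 185.58056009]
0.02 0 [226.73463183 193.19403202]
0.02 0.01 [226.57670463 190.19756319]
[231.37730878 197.36720979]
```

View pics/b2.png

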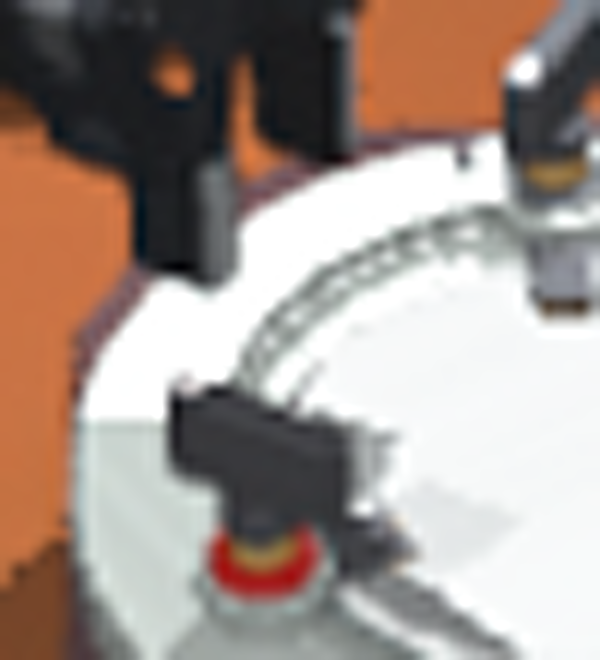

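Run:
```python
from h import *
s=ctrl.camera("scene");t=ctrl.camera("top")
C=np.array([.2652,-.5928,.1974]);j=np.array([.408,-.913,0])
for d in(-.0425,0,.0425):
  for z in (0,.013,.03): print(d,z,proj(s,C+d*j+[0,0,z]),proj(t,C+d*j+[0,0,z]))
f=np.load("scene0.npy");cv2.imwrite("pics/f0.png",cv2.resize(cv2.cvtColor(f[60:120,440:500],cv2.COLOR_RGB2BGR),None,fx=9,fy=9,interpolation=cv2.INTER_CUBIC))
```

```text
-0.0425 0 [459.22122975 118.39330605] [468.66296753 320.34565669]
-0.0425 0.013 [460.75039706 114.13751429] [471.38773088 320.74279654]
-0.0425 0.03 [462.78463691 108.47606627] [475.05691814 321.27758811]
0 0 [459.19476866 110.30766535] [484.75087031 312.86853651]
0 0.013 [460.68539063 106.100153  ] [487.66859934 313.16971311]
0 0.03 [462.66750089 100.50533851] [491.59719986 313.57523486]
0.0425 0 [459.16959339 102.61493113] [500.71928062 305.44695244]
0.0425 0.013 [460.62356534  98.45610697] [503.82702007 305.65358652]
0.0425 0.03 [462.55615038  92.92829655] [508.0110011  305.93178008]
```

View pics/f0.png

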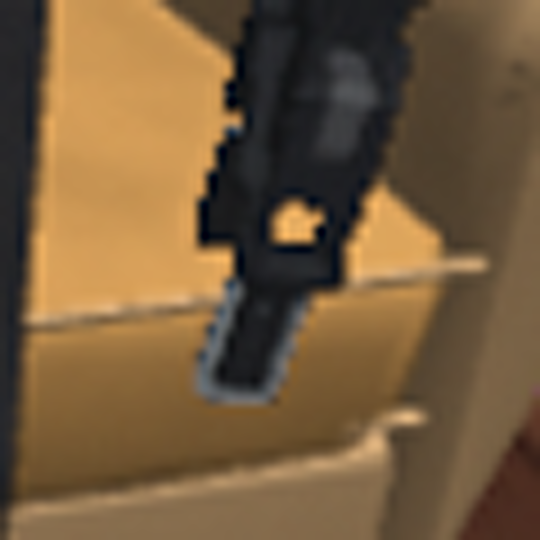

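Run:
```python
from h import *
f=np.load("top0.npy");cv2.imwrite("pics/f1.png",cv2.resize(cv2.cvtColor(f[295:345,462:512],cv2.COLOR_RGB2BGR),None,fx=11,fy=11,interpolation=cv2.INTER_CUBIC))
```

```text
(no output)
```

View pics/f1.png

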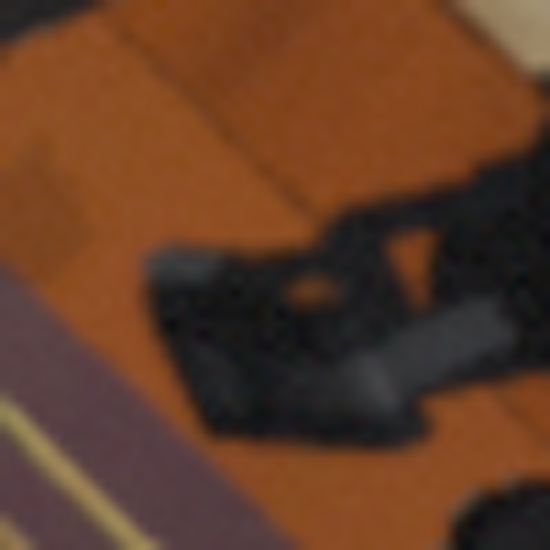

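Run:
```python
from h import *
t=ctrl.camera("top");s=ctrl.camera("scene")
def tri(a,b):
    o1,d1=ray(t,*a);o2,d2=ray(s,*b);k=np.linalg.lstsq(np.c_[d1,-d2],o2-o1,rcond=None)[0]
    p,q=o1+d1*k[0],o2+d2*k[1];return p.round(4),q.round(4)
C=np.array([.2652,-.5928,.1974]);j=np.array([.408,-.913,0]);y=np.array([.913,.408,0])
for a,b in(((478,326),(466.3,104)),((475.3,319),(462,103.5)),((480.7,333.5),(470.5,104.5))):
    p,q=tri(a,b);d=(p+q)/2-C;print(p,q,"along j %.4f y %.4f z %.4f"%(d@j,d@y,d[2]))
```

```text
[ 0.2391 -0.5507  0.2457] [ 0.2423 -0.5494  0.2449] along j -0.0490 y -0.0049 z 0.0479
[ 0.2536 -0.5476  0.2425] [ 0.2523 -0.5482  0.2428] along j -0.0460 y 0.0071 z 0.0452
[ 0.2238 -0.5532  0.2497] [ 0.2323 -0.5497  0.2472] along j -0.0529 y -0.0170 z 0.0511
```

>>> carry_out:
  series:
    - [10, [0, 0, 0], [0, 0, 0]]
    - [10, [0, 0, 0], [0, 0, 0]]
    - [10, [0, 0, 0], [0, 0, 0]]
    - [10, [0, 0, 0], [0, 0, 0]]
    - [10, [0, 0, 0], [0, 0, 0]]

```text
time: 5.47
ee_pos: [0.573, -0.0256, 0.0939]
ee_rot: [-0.557, 0.435, 0.559, 0.434]
ft_force: [0.1, 0.1, 0.6]
finger_gap: 0.0102
```

```bash
python3 st.py
python3 - <<'E'
from h import *
s=ctrl.camera("scene")
crop(s,"b3",210,260,160,215,12)
C=np.array([.574,-.0258,.0954]);j=np.array([np.cos(np.radians(104)),np.sin(np.radians(104)),0]);y=np.array([-j[1],j[0],0])
for z in (0,.02,.03):print(((proj(s,C+[0,0,z])-[210,160]+.5)*12).round())
for a in(-.011,.011):print(((proj(s,C+j*.005+y*a+[0,0,.03])-[210,160]+.5)*12).round())
E
```

```text
t5.47 pos [573.  -25.6  93.9] yaw 104.17 toolx [-0.003 -0.    -1.   ] gap 10.2 J [ 0.35  0.26 -0.4   1.76  0.11  1.14  1.73] F [0.1 0.1 0.6] T [0.028 0.027 0.016]
[257. 349.]
[253. 277.]
[252. 240.]
[194. 237.]
[285. 270.]
```

View pics/b3.png

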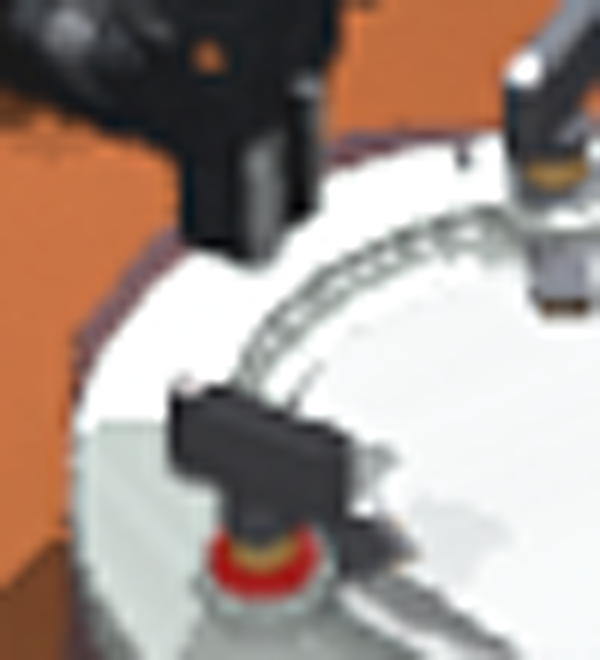

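>>> carry_out:
  series:
    - [36, [1, 0, 0], [0, 0, 0]]
    - [36, [1, 0, 0], [0, 0, 0]]
    - [36, [1, 0, 0], [0, 0, 0]]
    - [36, [1, 0, -15], [0, 0, 0]]
    - [36, [1, 0, -30], [0, 0, 0]]
    - [36, [1, 0, -42], [0, 0, 0]]
    - [36, [1, 0, -42], [0, 0, 0]]
    - [36, [1, 0, -42], [0, 0, 0]]

```text
time: 6.18
ee_pos: [0.5734, -0.0255, 0.0513]
ee_rot: [-0.556, 0.435, 0.559, 0.434]
ft_force: [-0.3, 0.4, 0.8]
finger_gap: 0.036
```

```bash
python3 st.py
python3 - <<'E'
from h import *
s=ctrl.camera("scene")
crop(s,"b4",210,260,160,215,12)
E
```

```text
t6.18 pos [573.4 -25.5  51.3] yaw 104.17 toolx [-0.005  0.    -1.   ] gap 36.0 J [ 0.34  0.31 -0.4   1.8   0.13  1.07  1.71] F [-0.3  0.4  0.8] T [ 0.023 -0.002  0.007]
```

View pics/b4.png

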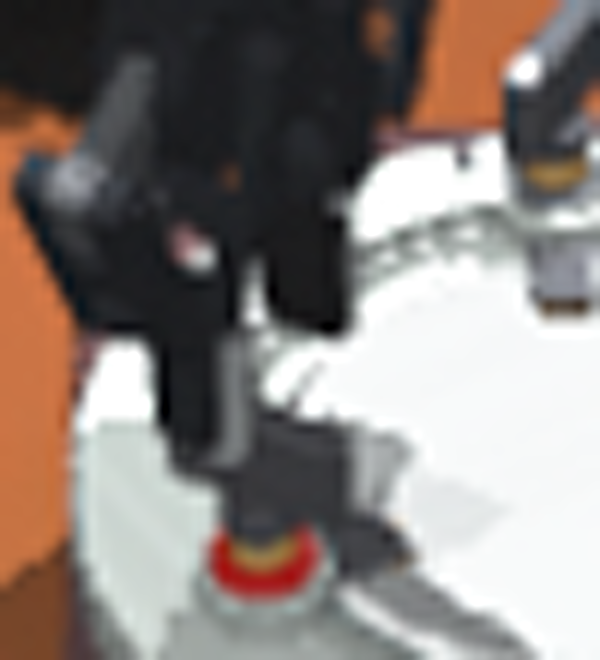

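Run:
```python
from h import *
s=ctrl.camera("scene")
C=np.array([.5734,-.0255,.0513]);j=np.array([np.cos(np.radians(104)),np.sin(np.radians(104)),0]);y=np.array([-j[1],j[0],0])
for d in (.018,-.018):
  for z in (0,.015,.02,.025,.03):
    print(d,z,[((proj(s,C+j*d+y*a+[0,0,z])-[210,160]+.5)*12).round().tolist() for a in(-.011,.011)])
```

```text
0.018 0 [[177.0, 537.0], [265.0, 572.0]]
0.018 0.015 [[174.0, 486.0], [263.0, 520.0]]
0.018 0.02 [[173.0, 469.0], [262.0, 503.0]]
0.018 0.025 [[172.0, 451.0], [261.0, 485.0]]
0.018 0.03 [[171.0, 434.0], [260.0, 468.0]]
-0.018 0 [[264.0, 438.0], [350.0, 471.0]]
-0.018 0.015 [[261.0, 387.0], [349.0, 420.0]]
-0.018 0.02 [[261.0, 370.0], [348.0, 403.0]]
-0.018 0.025 [[260.0, 353.0], [348.0, 386.0]]
-0.018 0.03 [[259.0, 335.0], [347.0, 368.0]]
```

>>> carry_out:
  series:
    - [7, [0, 0, 0], [0, 0, 0]]
    - [7, [0, 0, 0], [0, 0, 0]]
    - [7, [0, 0, 0], [0, 0, 0]]
    - [7, [0, 0, 0], [0, 0, 0]]
    - [7, [0, 0, 0], [0, 0, 0]]
    - [7, [0, 0, 0], [0, 0, 0]]

```text
time: 6.78
ee_pos: [0.5741, -0.0256, 0.0521]
ee_rot: [-0.557, 0.435, 0.559, 0.434]
ft_force: [0.1, 0.6, -0.2]
finger_gap: 0.0073
```

```bash
python3 st.py
python3 - <<'E'
from h import *
s=ctrl.camera("scene")
crop(s,"b5",210,260,160,215,12)
E
```

```text
t6.78 pos [574.1 -25.6  52.1] yaw 104.16 toolx [-0.003 -0.    -1.   ] gap 7.3 J [ 0.34  0.31 -0.4   1.8   0.13  1.07  1.71] F [ 0.1  0.6 -0.2] T [-0.022 -0.003 -0.   ]
```

View pics/b5.png

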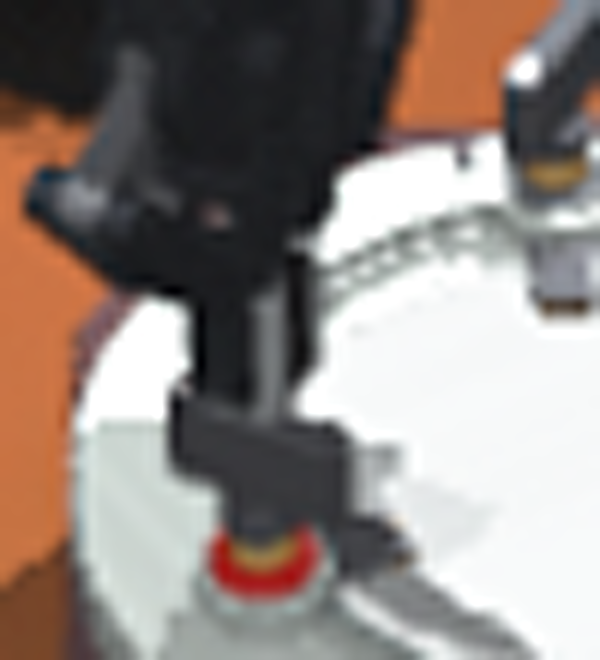

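>>> carry_out:
  series:
    - [36, [0, 0, 0], [0, 0, 0]]
    - [36, [0, 0, 0], [0, 0, 0]]
    - [36, [0, 0, 0], [0, 0, 0]]
    - [36, [0, 0, -10], [0, 0, 0]]
    - [36, [0, 0, -18], [0, 0, 0]]
    - [36, [0, 0, -26], [0, 0, 0]]
    - [36, [0, 0, -26], [0, 0, 0]]
    - [20, [0, 0, -26], [0, 0, 0]]
    - [20, [0, 0, -26], [0, 0, 0]]
    - [20, [0, 0, -26], [0, 0, 0]]

```text
time: 7.67
ee_pos: [0.5744, -0.0255, 0.0263]
ee_rot: [-0.557, 0.435, 0.559, 0.434]
ft_force: [0.1, 0.3, -0.0]
finger_gap: 0.0197
```

```bash
python3 st.py
python3 - <<'E'
from h import *
s=ctrl.camera("scene")
crop(s,"b6",210,260,160,215,12)
E
```

```text
t7.67 pos [574.4 -25.5  26.3] yaw 104.17 toolx [-0.002 -0.    -1.   ] gap 19.7 J [ 0.33  0.34 -0.39  1.82  0.15  1.02  1.7 ] F [ 0.1  0.3 -0. ] T [-0.011 -0.027 -0.024]
```

View pics/b6.png

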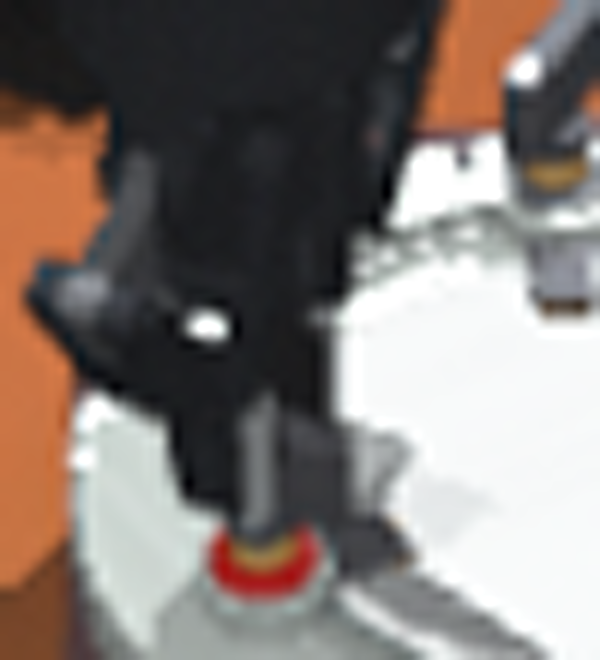

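>>> carry_out:
  series:
    - [14, [0, 0, 0], [0, 0, 0]]
    - [14, [0, 0, 0], [0, 0, 0]]
    - [14, [0, 0, 0], [0, 0, 0]]

```text
time: 7.97
ee_pos: [0.5742, -0.0256, 0.0262]
ee_rot: [-0.557, 0.435, 0.559, 0.434]
ft_force: [-0.6, -0.1, -0.4]
finger_gap: 0.0138
```

```bash
python3 st.py
```

```text
t7.97 pos [574.2 -25.6  26.2] yaw 104.16 toolx [-0.003 -0.    -1.   ] gap 13.8 J [ 0.33  0.34 -0.39  1.82  0.15  1.02  1.7 ] F [-0.6 -0.1 -0.4] T [-0.004  0.013 -0.055]
```

>>> carry_out:
  series:
    - [11.5, [0, 0, 0], [0, 0, 0]]
    - [11.5, [0, 0, 0], [0, 0, 0]]
    - [11.5, [0, 0, 0], [0, 0, 0]]

```text
time: 8.22
ee_pos: [0.5741, -0.0256, 0.026]
ee_rot: [-0.557, 0.435, 0.559, 0.434]
ft_force: [0.2, 1.3, -0.0]
finger_gap: 0.0112
```

```bash
python3 st.py
```

```text
t8.22 pos [574.1 -25.6  26. ] yaw 104.16 toolx [-0.003 -0.    -1.   ] gap 11.2 J [ 0.33  0.34 -0.39  1.82  0.15  1.02  1.7 ] F [ 0.2  1.3 -0. ] T [ 0.026  0.012 -0.032]
```

>>> carry_out:
  series:
    - [8, [0, 0, 0], [0, 0, 0]]
    - [8, [0, 0, 0], [0, 0, 0]]
    - [8, [0, 0, 0], [0, 0, 0]]
    - [8, [0, 0, 0], [0, 0, 0]]

```text
time: 8.55
ee_pos: [0.5741, -0.0257, 0.026]
ee_rot: [-0.557, 0.435, 0.559, 0.434]
ft_force: [-1.0, -0.4, 0.3]
finger_gap: 0.0088
```

```bash
python3 st.py
```

```text
t8.55 pos [574.1 -25.7  26. ] yaw 104.16 toolx [-0.003 -0.    -1.   ] gap 8.8 J [ 0.33  0.34 -0.39  1.82  0.15  1.02  1.7 ] F [-1.  -0.4  0.3] T [-0.149 -0.043 -0.015]
```

>>> carry_out:
  series:
    - [8, [0, 0, 0], [0, 0, -0.035]]
    - [8, [0, 0, 0], [0, 0, -0.07]]
    - [8, [0, 0, 0], [0, 0, -0.07]]
    - [8, [0, 0, 0], [0, 0, -0.07]]

```text
time: 8.88
ee_pos: [0.5741, -0.0256, 0.026]
ee_rot: [-0.542, 0.454, 0.543, 0.453]
ft_force: [0.4, -0.2, 0.7]
finger_gap: 0.0089
```

```bash
python3 st.py
```

```text
t8.88 pos [574.1 -25.6  26. ] yaw 100.21 toolx [-0.003  0.    -1.   ] gap 8.9 J [ 0.32  0.34 -0.38  1.82  0.14  1.02  1.64] F [ 0.4 -0.2  0.7] T [-0.111  0.016 -0.016]
```

>>> carry_out:
  series:
    - [8, [0, 0, 0], [0, 0, -0.05]]
    - [8, [0, 0, 0], [0, 0, -0.05]]

```text
time: 9.05
ee_pos: [0.5741, -0.0256, 0.026]
ee_rot: [-0.53, 0.468, 0.532, 0.467]
ft_force: [-0.4, 0.1, 0.7]
finger_gap: 0.009
```

```bash
python3 st.py
```

```text
t9.05 pos [574.1 -25.6  26. ] yaw 97.26 toolx [-0.003  0.    -1.   ] gap 9.0 J [ 0.32  0.34 -0.37  1.82  0.14  1.02  1.59] F [-0.4  0.1  0.7] T [-0.09   0.017 -0.016]
```

>>> carry_out:
  series:
    - [8, [0, 0, 0], [0, 0, -0.05]]
    - [8, [0, 0, 0], [0, 0, -0.05]]

```text
time: 9.22
ee_pos: [0.5741, -0.0255, 0.026]
ee_rot: [-0.518, 0.481, 0.52, 0.48]
ft_force: [0.2, 0.1, 0.8]
finger_gap: 0.0092
```

```bash
python3 st.py
```

```text
t9.22 pos [574.1 -25.5  26. ] yaw 94.45 toolx [-0.003  0.    -1.   ] gap 9.2 J [ 0.31  0.34 -0.36  1.82  0.14  1.02  1.54] F [0.2 0.1 0.8] T [-0.108  0.052 -0.   ]
```

>>> carry_out:
  series:
    - [8, [0, 0, 0], [0, 0, -0.05]]
    - [8, [0, 0, 0], [0, 0, -0.05]]

```text
time: 9.38
ee_pos: [0.5741, -0.0255, 0.026]
ee_rot: [-0.506, 0.493, 0.508, 0.492]
ft_force: [-0.2, -0.4, 0.6]
finger_gap: 0.0092
```

```bash
python3 st.py
```

```text
t9.38 pos [574.1 -25.5  26. ] yaw 91.62 toolx [-0.003  0.001 -1.   ] gap 9.2 J [ 0.3   0.33 -0.36  1.82  0.13  1.02  1.49] F [-0.2 -0.4  0.6] T [-0.068  0.062  0.024]
```

>>> carry_out:
  series:
    - [8, [0, 0, 0], [0, 0, -0.05]]
    - [8, [0, 0, 0], [0, 0, -0.05]]

```text
time: 9.55
ee_pos: [0.5741, -0.0255, 0.026]
ee_rot: [-0.494, 0.506, 0.496, 0.505]
ft_force: [1.2, 0.2, 0.7]
finger_gap: 0.0087
```

```bash
python3 st.py
```

```text
t9.55 pos [574.1 -25.5  26. ] yaw 88.77 toolx [-0.003  0.001 -1.   ] gap 8.7 J [ 0.3   0.33 -0.35  1.82  0.13  1.02  1.45] F [1.2 0.2 0.7] T [-0.051 -0.004 -0.011]
```

>>> carry_out:
  series:
    - [8, [0, 0, 0], [0, 0, -0.05]]
    - [8, [0, 0, 0], [0, 0, -0.05]]

```text
time: 9.72
ee_pos: [0.5741, -0.0254, 0.026]
ee_rot: [-0.481, 0.518, 0.483, 0.517]
ft_force: [-0.5, 0.3, 1.6]
finger_gap: 0.0089
```

```bash
python3 st.py
```

```text
t9.72 pos [574.1 -25.4  26. ] yaw 85.93 toolx [-0.003  0.001 -1.   ] gap 8.9 J [ 0.29  0.33 -0.34  1.82  0.13  1.02  1.4 ] F [-0.5  0.3  1.6] T [ 0.008 -0.006 -0.01 ]
```

>>> carry_out:
  series:
    - [8, [0, 0, 0], [0, 0, -0.05]]
    - [8, [0, 0, 0], [0, 0, -0.05]]

```text
time: 9.88
ee_pos: [0.5741, -0.0254, 0.026]
ee_rot: [-0.468, 0.53, 0.47, 0.529]
ft_force: [0.1, 0.5, 0.5]
finger_gap: 0.0089
```

```bash
python3 st.py
```

```text
t9.88 pos [574.1 -25.4  26. ] yaw 83.07 toolx [-0.003  0.001 -1.   ] gap 8.9 J [ 0.28  0.33 -0.33  1.82  0.12  1.01  1.35] F [0.1 0.5 0.5] T [ 0.045 -0.034  0.004]
```

>>> carry_out:
  series:
    - [8, [0, 0, 0], [0, 0, -0.05]]
    - [8, [0, 0, 0], [0, 0, -0.05]]

```text
time: 10.05
ee_pos: [0.5741, -0.0254, 0.026]
ee_rot: [-0.455, 0.541, 0.457, 0.54]
ft_force: [0.8, -0.7, 1.2]
finger_gap: 0.0091
```

```bash
python3 st.py;python3 - <<'E'
from h import *
s=ctrl.camera("scene")
crop(s,"b7",210,260,160,215,12)
E
```

```text
t10.05 pos [574.1 -25.4  26. ] yaw 80.22 toolx [-0.003  0.001 -1.   ] gap 9.1 J [ 0.28  0.33 -0.33  1.82  0.12  1.01  1.3 ] F [ 0.8 -0.7  1.2] T [ 0.087 -0.026 -0.041]
```

View pics/b7.png

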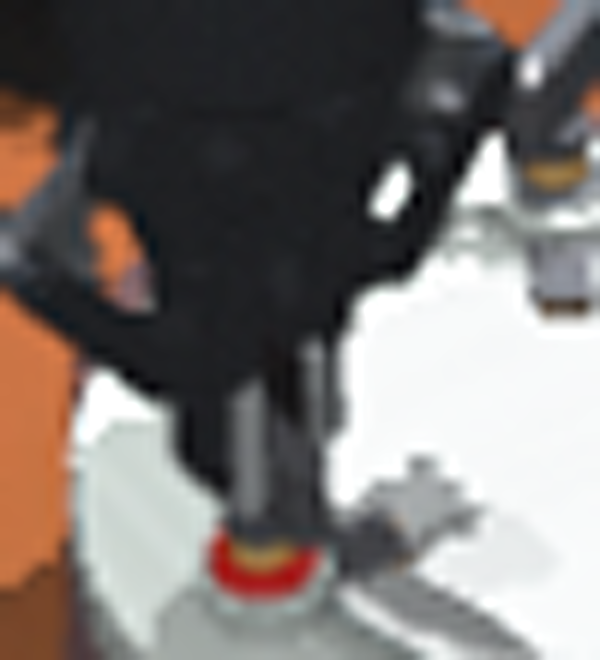

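>>> carry_out:
  series:
    - [8, [0, 0, 0], [0, 0, -0.05]]
    - [8, [0, 0, 0], [0, 0, -0.05]]

```text
time: 10.27
ee_pos: [0.5741, -0.0254, 0.026]
ee_rot: [-0.441, 0.552, 0.443, 0.552]
ft_force: [0.0, 0.6, 0.7]
finger_gap: 0.009
```

```bash
python3 st.py
```

```text
t10.27 pos [574.1 -25.4  26. ] yaw 77.33 toolx [-0.003  0.002 -1.   ] gap 9.0 J [ 0.27  0.33 -0.32  1.82  0.12  1.01  1.26] F [0.  0.6 0.7] T [ 0.134 -0.038 -0.033]
```

>>> carry_out:
  series:
    - [8, [0, 0, 0], [0, 0, -0.05]]
    - [8, [0, 0, 0], [0, 0, -0.05]]

```text
time: 10.43
ee_pos: [0.5741, -0.0253, 0.026]
ee_rot: [-0.427, 0.563, 0.429, 0.563]
ft_force: [0.2, 0.3, 0.3]
finger_gap: 0.0089
```

```bash
python3 st.py
```

```text
t10.43 pos [574.1 -25.3  26. ] yaw 74.48 toolx [-0.003  0.002 -1.   ] gap 8.9 J [ 0.27  0.33 -0.31  1.82  0.11  1.01  1.21] F [0.2 0.3 0.3] T [ 0.183 -0.101 -0.007]
```

>>> carry_out:
  series:
    - [8, [0, 0, 0], [0, 0, -0.05]]
    - [8, [0, 0, 0], [0, 0, -0.05]]

```text
time: 10.6
ee_pos: [0.5742, -0.0253, 0.026]
ee_rot: [-0.413, 0.574, 0.415, 0.573]
ft_force: [0.1, 1.3, 1.0]
finger_gap: 0.0089
```

```bash
python3 st.py
```

```text
t10.60 pos [574.2 -25.3  26. ] yaw 71.62 toolx [-0.002  0.002 -1.   ] gap 8.9 J [ 0.26  0.33 -0.3   1.82  0.11  1.01  1.16] F [0.1 1.3 1. ] T [ 0.261 -0.101 -0.069]
```

>>> carry_out:
  series:
    - [8, [0, 0, 0], [0, 0, -0.05]]
    - [8, [0, 0, 0], [0, 0, -0.05]]

```text
time: 10.77
ee_pos: [0.5742, -0.0253, 0.026]
ee_rot: [-0.398, 0.584, 0.4, 0.583]
ft_force: [0.0, 1.3, 0.1]
finger_gap: 0.009
```

```bash
python3 st.py
```

```text
t10.77 pos [574.2 -25.3  26. ] yaw 68.77 toolx [-0.002  0.002 -1.   ] gap 9.0 J [ 0.25  0.33 -0.3   1.82  0.11  1.01  1.12] F [0.  1.3 0.1] T [ 0.256 -0.082  0.005]
```

>>> carry_out:
  series:
    - [8, [0, 0, 0], [0, 0, -0.05]]
    - [8, [0, 0, 0], [0, 0, -0.05]]

```text
time: 10.93
ee_pos: [0.5741, -0.0252, 0.026]
ee_rot: [-0.384, 0.594, 0.386, 0.593]
ft_force: [1.2, 2.3, 0.9]
finger_gap: 0.0089
```

```bash
python3 st.py
```

```text
t10.93 pos [574.1 -25.2  26. ] yaw 65.91 toolx [-0.002  0.002 -1.   ] gap 8.9 J [ 0.25  0.33 -0.29  1.82  0.1   1.01  1.07] F [1.2 2.3 0.9] T [ 0.333 -0.062 -0.01 ]
```

>>> carry_out:
  series:
    - [8, [0, 0, 0], [0, 0, -0.05]]
    - [8, [0, 0, 0], [0, 0, -0.05]]

```text
time: 11.1
ee_pos: [0.5742, -0.0252, 0.026]
ee_rot: [-0.369, 0.603, 0.371, 0.603]
ft_force: [-0.3, 1.8, -0.1]
finger_gap: 0.0091
```

```bash
python3 st.py
```

```text
t11.10 pos [574.2 -25.2  26. ] yaw 63.05 toolx [-0.002  0.002 -1.   ] gap 9.1 J [ 0.24  0.33 -0.28  1.82  0.1   1.01  1.02] F [-0.3  1.8 -0.1] T [ 0.378 -0.073 -0.005]
```

>>> carry_out:
  series:
    - [8, [0, 0, 0], [0, 0, -0.05]]
    - [8, [0, 0, 0], [0, 0, -0.05]]

```text
time: 11.27
ee_pos: [0.5742, -0.0252, 0.026]
ee_rot: [-0.353, 0.612, 0.356, 0.612]
ft_force: [0.3, 1.7, 0.5]
finger_gap: 0.0092
```

```bash
python3 st.py
```

```text
t11.27 pos [574.2 -25.2  26. ] yaw 60.19 toolx [-0.002  0.002 -1.   ] gap 9.2 J [ 0.23  0.33 -0.27  1.82  0.1   1.01  0.97] F [0.3 1.7 0.5] T [ 0.478 -0.172 -0.026]
```

>>> carry_out:
  series:
    - [8, [0, 0, 0], [0, 0, -0.05]]
    - [8, [0, 0, 0], [0, 0, -0.05]]

```text
time: 11.43
ee_pos: [0.5742, -0.0251, 0.0261]
ee_rot: [-0.338, 0.621, 0.34, 0.62]
ft_force: [1.2, 2.3, 1.3]
finger_gap: 0.0088
```

```bash
python3 st.py
```

```text
t11.43 pos [574.2 -25.1  26.1] yaw 57.32 toolx [-0.002  0.003 -1.   ] gap 8.8 J [ 0.23  0.32 -0.27  1.82  0.1   1.01  0.92] F [1.2 2.3 1.3] T [ 0.491 -0.206 -0.006]
```

>>> carry_out:
  series:
    - [8, [0, 0.5, 0], [0, 0, -0.05]]
    - [8, [0, 0.5, 0], [0, 0, -0.05]]

```text
time: 11.6
ee_pos: [0.5742, -0.0251, 0.0261]
ee_rot: [-0.323, 0.629, 0.324, 0.629]
ft_force: [1.6, 0.9, 1.3]
finger_gap: 0.0093
```

```bash
python3 st.py
```

```text
t11.60 pos [574.2 -25.1  26.1] yaw 54.45 toolx [-0.002  0.002 -1.   ] gap 9.3 J [ 0.22  0.32 -0.26  1.82  0.09  1.01  0.88] F [1.6 0.9 1.3] T [ 0.358 -0.204 -0.033]
```

>>> carry_out:
  series:
    - [8, [0, 0.2, 0], [0, 0, -0.05]]
    - [8, [0, 0.2, 0], [0, 0, -0.05]]

```text
time: 11.77
ee_pos: [0.5743, -0.025, 0.026]
ee_rot: [-0.307, 0.637, 0.309, 0.637]
ft_force: [0.8, 1.4, -0.1]
finger_gap: 0.0088
```

```bash
python3 st.py
```

```text
t11.77 pos [574.3 -25.   26. ] yaw 51.58 toolx [-0.001  0.002 -1.   ] gap 8.8 J [ 0.21  0.32 -0.25  1.82  0.09  1.01  0.83] F [ 0.8  1.4 -0.1] T [ 0.297 -0.312  0.023]
```

>>> carry_out:
  series:
    - [8, [0.3, 0.3, 0], [0, 0, -0.05]]
    - [8, [0.3, 0.3, 0], [0, 0, -0.05]]

```text
time: 11.93
ee_pos: [0.5744, -0.0248, 0.026]
ee_rot: [-0.291, 0.644, 0.293, 0.644]
ft_force: [1.1, 1.0, 0.6]
finger_gap: 0.0087
```

```bash
python3 st.py
```

```text
t11.93 pos [574.4 -24.8  26. ] yaw 48.75 toolx [-0.002  0.002 -1.   ] gap 8.7 J [ 0.21  0.32 -0.24  1.82  0.09  1.01  0.78] F [1.1 1.  0.6] T [ 0.19  -0.203  0.138]
```

>>> carry_out:
  series:
    - [8, [0.2, 0.2, 0], [0, 0, -0.05]]
    - [8, [0.2, 0.2, 0], [0, 0, -0.05]]

```text
time: 12.1
ee_pos: [0.5746, -0.0247, 0.026]
ee_rot: [-0.275, 0.651, 0.276, 0.651]
ft_force: [1.0, -0.0, 0.4]
finger_gap: 0.0092
```

```bash
python3 st.py
```

```text
t12.10 pos [574.6 -24.7  26. ] yaw 45.88 toolx [-0.002  0.002 -1.   ] gap 9.2 J [ 0.2   0.32 -0.24  1.82  0.08  1.01  0.73] F [ 1.  -0.   0.4] T [ 0.11  -0.106  0.273]
```

>>> carry_out:
  series:
    - [8, [0.1, 0.1, 0], [0, 0, -0.05]]
    - [8, [0.1, 0.1, 0], [0, 0, -0.05]]

```text
time: 12.27
ee_pos: [0.5746, -0.0247, 0.026]
ee_rot: [-0.258, 0.658, 0.26, 0.658]
ft_force: [0.9, 0.3, -0.2]
finger_gap: 0.009
```

```bash
python3 st.py
```

```text
t12.27 pos [574.6 -24.7  26. ] yaw 43.00 toolx [-0.002  0.002 -1.   ] gap 9.0 J [ 0.19  0.32 -0.23  1.82  0.08  1.01  0.68] F [ 0.9  0.3 -0.2] T [ 0.043 -0.123  0.229]
```

>>> carry_out:
  series:
    - [8, [0.1, 0, 0], [0, 0, -0.05]]
    - [8, [0.1, 0, 0], [0, 0, -0.1]]
    - [8, [0.2, 0.1, 0], [0, 0, -0.15]]
    - [8, [0.2, 0.1, 0], [0, 0, -0.2]]
    - [8, [0.3, 0.1, 0], [0, 0, -0.25]]
    - [8, [0.4, 0.1, 0], [0, 0, -0.3]]
    - [8, [0.4, 0.1, -0.1], [0, 0, -0.35]]
    - [8, [0.5, 0.1, -0.1], [0, 0, -0.4]]
    - [8, [0.5, 0.1, -0.1], [0, 0, -0.4]]

```text
time: 13.02
ee_pos: [0.575, -0.0246, 0.026]
ee_rot: [-0.122, 0.696, 0.124, 0.696]
ft_force: [-0.0, 0.3, 2.4]
finger_gap: 0.0088
```

```bash
python3 st.py
```

```text
t13.02 pos [575.  -24.6  26. ] yaw 20.08 toolx [-0.001  0.002 -1.   ] gap 8.8 J [ 0.14  0.32 -0.17  1.82  0.06  1.01  0.3 ] F [-0.   0.3  2.4] T [-0.034 -0.015  0.224]
```

>>> carry_out:
  series:
    - [8, [0.1, 0, 0], [0, 0, -0.05]]
    - [8, [0.2, 0, 0], [0, 0, -0.1]]
    - [8, [0.2, 0, 0], [0, 0, -0.15]]
    - [8, [0.3, 0, 0], [0, 0, -0.2]]
    - [8, [0.3, -0.1, 0], [0, 0, -0.25]]
    - [8, [0.4, -0.1, 0], [0, 0, -0.3]]
    - [8, [0.4, -0.1, 0], [0, 0, -0.35]]
    - [8, [0.5, -0.1, 0], [0, 0, -0.4]]
    - [8, [0.5, -0.1, 0], [0, 0, -0.45]]
    - [8, [0.5, -0.1, 0], [0, 0, -0.5]]
    - [8, [0.5, -0.1, 0], [0, 0, -0.5]]

```text
time: 13.93
ee_pos: [0.5755, -0.0247, 0.026]
ee_rot: [0.054, 0.705, -0.052, 0.705]
ft_force: [0.4, -0.3, 1.7]
finger_gap: 0.009
```

```bash
python3 st.py
```

```text
t13.93 pos [575.5 -24.7  26. ] yaw -8.57 toolx [ 0.001  0.002 -1.   ] gap 9.0 J [ 0.08  0.31 -0.09  1.83  0.03  1.   -0.18] F [ 0.4 -0.3  1.7] T [-0.066  0.089  0.283]
```

>>> carry_out:
  series:
    - [8, [0, 0, 0], [0, 0, -0.05]]
    - [8, [0.1, 0, 0], [0, 0, -0.1]]
    - [8, [0.1, -0.1, 0], [0, 0, -0.15]]
    - [8, [0.2, -0.1, 0], [0, 0, -0.2]]
    - [8, [0.2, -0.2, 0], [0, 0, -0.25]]
    - [8, [0.2, -0.2, 0], [0, 0, -0.3]]
    - [8, [0.3, -0.3, 0], [0, 0, -0.35]]
    - [8, [0.3, -0.3, 0], [0, 0, -0.4]]
    - [8, [0.3, -0.4, 0], [0, 0, -0.45]]
    - [8, [0.3, -0.4, 0], [0, 0, -0.5]]
    - [8, [0.3, -0.4, 0], [0, 0, -0.56]]
    - [8, [0.3, -0.4, 0], [0, 0, -0.56]]

```text
time: 14.93
ee_pos: [0.5759, -0.0251, 0.026]
ee_rot: [0.246, 0.662, -0.245, 0.664]
ft_force: [-0.1, 0.6, 2.8]
finger_gap: 0.0088
```

```bash
python3 st.py
```

```text
t14.93 pos [575.9 -25.1  26. ] yaw -40.67 toolx [ 0.002  0.001 -1.   ] gap 8.8 J [ 0.01  0.31 -0.01  1.83  0.    1.   -0.71] F [-0.1  0.6  2.8] T [-0.09   0.114  0.287]
```

>>> carry_out:
  series:
    - [14, [0, 0, 0], [0, 0, 0]]
    - [24, [0, 0, 0], [0, 0, 0]]
    - [40, [0, 0, 0], [0, 0, 0]]
    - [40, [0, 0, 0], [0, 0, 0]]
    - [40, [0, 0, 20], [0, 0, 0]]
    - [40, [0, 0, 50], [0, 0, 0]]
    - [40, [0, 0, 80], [0, 0, 0]]
    - [40, [0, 0, 80], [0, 0, 0]]

```text
time: 15.6
ee_pos: [0.5802, -0.0247, 0.1123]
ee_rot: [0.248, 0.659, -0.244, 0.667]
ft_force: [1.8, 0.4, 0.9]
finger_gap: 0.0401
```

```bash
python3 st.py;  python3 - <<'E'
from ov import *
overlay("o3",[(.575,-.0260,-130.7),(.6172,-.1655,105),(.4745,-.1318,47)])
E
```

```text
t15.60 pos [580.2 -24.7 112.3] yaw -40.76 toolx [ 0.013  0.002 -1.   ] gap 40.1 J [ 0.01  0.22 -0.01  1.75  0.    1.16 -0.71] F [1.8 0.4 0.9] T [ 0.004 -0.099  0.005]
```

View pics/o3.png

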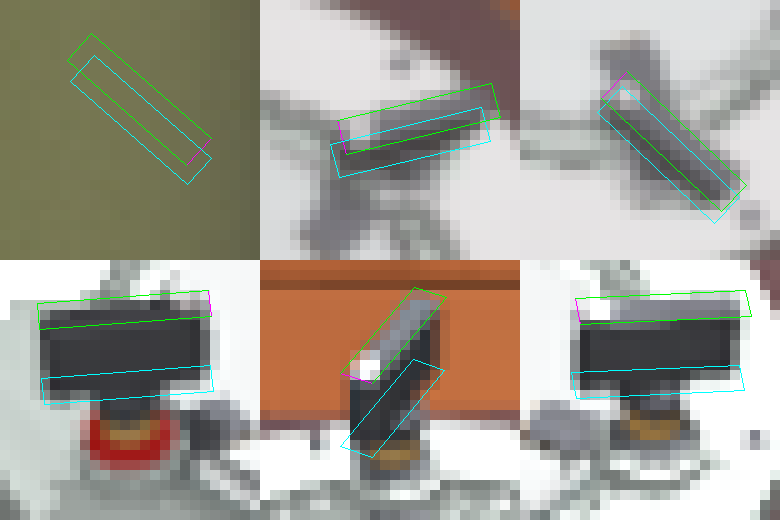

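>>> carry_out:
  series:
    - [40, [4, -14, 10], [0, 0, 0.1]]
    - [40, [9, -32, 20], [0, 0, 0.2]]
    - [40, [14, -50, 20], [0, 0, 0.3]]
    - [40, [19, -68, 20], [0, 0, 0.4]]
    - [40, [24, -86, 20], [0, 0, 0.5]]
    - [40, [29, -104, 20], [0, 0, 0.6]]
    - [40, [34, -122, 20], [0, 0, 0.7]]
    - [40, [40, -140, 20], [0, 0, 0.8]]
    - [40, [40, -140, 15], [0, 0, 0.9]]
    - [40, [40, -140, 0], [0, 0, 0.972]]
    - [40, [40, -140, 0], [0, 0, 0.972]]
    - [40, [40, -140, 0], [0, 0, 0.972]]

```text
time: 16.7
ee_pos: [0.6142, -0.1642, 0.1035]
ee_rot: [-0.089, 0.703, 0.093, 0.7]
ft_force: [0.1, 0.1, 0.1]
finger_gap: 0.0399
```

```bash
python3 st.py
```

```text
t16.70 pos [ 614.2 -164.2  103.5] yaw 14.80 toolx [-0.005  0.004 -1.   ] gap 39.9 J [ 0.26  0.35 -0.05  1.6   0.01  1.19  0.47] F [0.1 0.1 0.1] T [-0.003 -0.012  0.01 ]
```

>>> carry_out:
  series:
    - [36, [2.2, -1.2, -20], [-0.004, -0.004, 0]]
    - [36, [2.2, -1.2, -35], [-0.004, -0.004, 0]]
    - [36, [2.2, -1.2, -45], [-0.004, -0.004, 0]]
    - [36, [2.2, -1.2, -45], [-0.004, -0.004, 0]]
    - [36, [2.2, -1.2, -45], [-0.004, -0.004, 0]]

```text
time: 17.12
ee_pos: [0.6179, -0.1655, 0.0607]
ee_rot: [-0.092, 0.7, 0.091, 0.702]
ft_force: [0.6, -0.2, 0.7]
finger_gap: 0.0363
```

```bash
python3 st.py
python3 - <<'E'
from h import *
t=ctrl.camera("top");s=ctrl.camera("scene")
f=cv2.cvtColor(t["frame"],cv2.COLOR_RGB2BGR)[150:205,270:320]
g=cv2.cvtColor(s["frame"],cv2.COLOR_RGB2BGR)[135:190,230:280]
cv2.imwrite("pics/c1.png",np.hstack([cv2.resize(i,(400,440),interpolation=cv2.INTER_CUBIC) for i in(f,g)]))
E
```

```text
t17.12 pos [ 617.9 -165.5   60.7] yaw 14.88 toolx [ 0.003 -0.001 -1.   ] gap 36.3 J [ 0.26  0.39 -0.05  1.64  0.02  1.11  0.47] F [ 0.6 -0.2  0.7] T [ 0.032 -0.026  0.049]
```

View pics/c1.png

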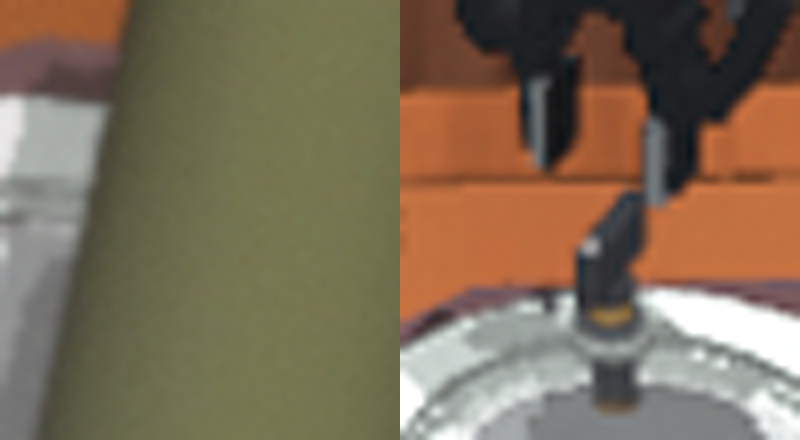

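>>> carry_out:
  series:
    - [36, [-1.2, 0, -10], [0, -0.002, 0]]
    - [36, [-1.2, 0, -20], [0, -0.002, 0]]
    - [36, [-1.2, 0, -30], [0, -0.002, 0]]
    - [36, [-1.2, 0, -34], [0, -0.002, 0]]
    - [36, [-1.2, 0, -34], [0, -0.002, 0]]
    - [20, [-1.2, 0, -34], [0, -0.002, 0]]
    - [20, [-1.2, 0, -34], [0, -0.002, 0]]
    - [14, [-1.2, 0, -34], [0, -0.002, 0]]
    - [14, [-1.2, 0, -34], [0, -0.002, 0]]
    - [14, [-1.2, 0, -34], [0, -0.002, 0]]

```text
time: 18.05
ee_pos: [0.6172, -0.166, 0.0273]
ee_rot: [-0.092, 0.699, 0.091, 0.703]
ft_force: [-1.2, -0.5, -0.4]
finger_gap: 0.0143
```

```bash
python3 st.py
python3 - <<'E'
from h import *
s=ctrl.camera("scene")
crop(s,"c2",230,280,140,195,11)
E
```

```text
t18.05 pos [ 617.2 -166.    27.3] yaw 14.90 toolx [ 0.007 -0.001 -1.   ] gap 14.3 J [ 0.26  0.42 -0.05  1.67  0.02  1.04  0.47] F [-1.2 -0.5 -0.4] T [-0.017  0.001 -0.013]
```

View pics/c2.png

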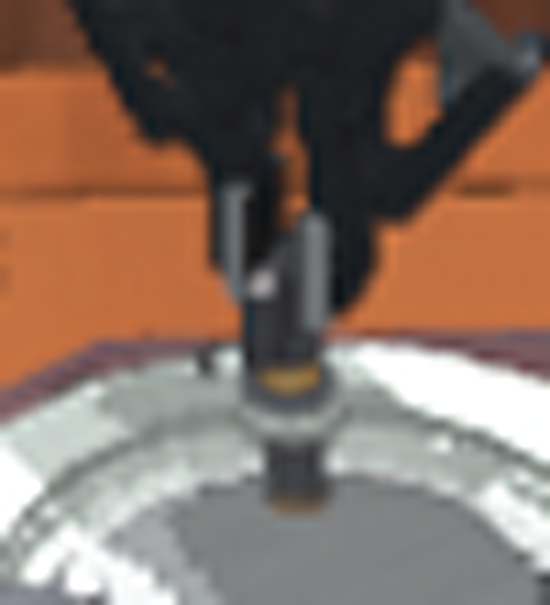

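>>> carry_out:
  series:
    - [14, [-0.3, 0, 0], [0, 0.006, 0]]
    - [11.5, [-0.3, 0, 0], [0, 0.006, 0]]
    - [11.5, [-0.3, 0, 0], [0, 0.006, 0]]
    - [11.5, [-0.3, 0, 0], [0, 0.006, 0]]

```text
time: 18.43
ee_pos: [0.6168, -0.1659, 0.0269]
ee_rot: [-0.092, 0.701, 0.091, 0.701]
ft_force: [1.0, -0.1, 0.2]
finger_gap: 0.0114
```

```bash
python3 st.py
```

```text
t18.43 pos [ 616.8 -165.9   26.9] yaw 14.90 toolx [ 0.    -0.001 -1.   ] gap 11.4 J [ 0.26  0.43 -0.05  1.67  0.02  1.05  0.46] F [ 1.  -0.1  0.2] T [ 0.004 -0.034  0.002]
```

>>> carry_out:
  series:
    - [8, [0, 0, 0], [0, 0, 0]]
    - [8, [0, 0, 0], [0, 0, 0]]
    - [8, [0, 0, 0], [0, 0, 0]]
    - [8, [0, 0, 0], [0, 0, 0]]

```text
time: 18.77
ee_pos: [0.6171, -0.1658, 0.0271]
ee_rot: [-0.092, 0.701, 0.091, 0.701]
ft_force: [1.3, 0.3, 0.4]
finger_gap: 0.0091
```

```bash
python3 st.py
```

```text
t18.77 pos [ 617.1 -165.8   27.1] yaw 14.90 toolx [ 0.001 -0.001 -1.   ] gap 9.1 J [ 0.26  0.43 -0.05  1.67  0.02  1.05  0.46] F [1.3 0.3 0.4] T [-0.025 -0.355  0.04 ]
```

>>> carry_out:
  series:
    - [8, [0, 0, 0], [0, 0, -0.035]]
    - [8, [0, 0, 0], [0, 0, -0.07]]
    - [8, [0, 0, 0], [0, 0, -0.07]]

```text
time: 19.02
ee_pos: [0.617, -0.1659, 0.0271]
ee_rot: [-0.067, 0.704, 0.066, 0.704]
ft_force: [0.9, -0.5, 0.2]
finger_gap: 0.009
```

```bash
python3 st.py
```

```text
t19.02 pos [ 617.  -165.9   27.1] yaw 10.84 toolx [ 0.001 -0.001 -1.   ] gap 9.0 J [ 0.25  0.43 -0.03  1.67  0.02  1.05  0.4 ] F [ 0.9 -0.5  0.2] T [-0.037 -0.372 -0.03 ]
```

>>> carry_out:
  series:
    - [8, [0, 0, 0], [0, 0, -0.05]]
    - [8, [0, 0, 0], [0, 0, -0.05]]

```text
time: 19.18
ee_pos: [0.617, -0.1659, 0.0271]
ee_rot: [-0.05, 0.705, 0.049, 0.706]
ft_force: [0.3, -0.1, 0.7]
finger_gap: 0.0089
```

```bash
python3 st.py
```

```text
t19.18 pos [ 617.  -165.9   27.1] yaw 8.00 toolx [ 0.    -0.001 -1.   ] gap 8.9 J [ 0.24  0.43 -0.03  1.67  0.01  1.05  0.35] F [ 0.3 -0.1  0.7] T [-0.042 -0.37   0.029]
```

>>> carry_out:
  series:
    - [8, [0, 0, 0], [0, 0, -0.05]]
    - [8, [0, 0, 0], [0, 0, -0.05]]

```text
time: 19.35
ee_pos: [0.6169, -0.1659, 0.0271]
ee_rot: [-0.032, 0.706, 0.032, 0.706]
ft_force: [1.4, -0.4, -0.1]
finger_gap: 0.0091
```

```bash
python3 st.py
```

```text
t19.35 pos [ 616.9 -165.9   27.1] yaw 5.18 toolx [ 0.    -0.001 -1.   ] gap 9.1 J [ 0.23  0.43 -0.02  1.67  0.01  1.05  0.3 ] F [ 1.4 -0.4 -0.1] T [ 0.029 -0.392  0.017]
```

>>> carry_out:
  series:
    - [8, [0.4, 0, 0], [0, 0, -0.05]]
    - [8, [0.4, 0, 0], [0, 0, -0.05]]

```text
time: 19.52
ee_pos: [0.6169, -0.1659, 0.0269]
ee_rot: [-0.015, 0.707, 0.014, 0.707]
ft_force: [1.0, -0.3, 0.5]
finger_gap: 0.009
```

```bash
python3 st.py
```

```text
t19.52 pos [ 616.9 -165.9   26.9] yaw 2.35 toolx [-0.001 -0.001 -1.   ] gap 9.0 J [ 0.23  0.43 -0.01  1.67  0.01  1.05  0.26] F [ 1.  -0.3  0.5] T [-0.024 -0.182 -0.062]
```

>>> carry_out:
  series:
    - [8, [0.3, 0, 0], [0, 0, -0.05]]
    - [8, [0.3, 0, 0], [0, 0, -0.05]]

```text
time: 19.68
ee_pos: [0.6169, -0.1659, 0.0268]
ee_rot: [0.003, 0.708, -0.003, 0.707]
ft_force: [-0.1, 0.3, 1.3]
finger_gap: 0.009
```

```bash
python3 st.py
```

```text
t19.68 pos [ 616.9 -165.9   26.8] yaw -0.50 toolx [-0.001 -0.001 -1.   ] gap 9.0 J [0.22 0.43 0.   1.67 0.   1.05 0.21] F [-0.1  0.3  1.3] T [ 0.028  0.04  -0.017]
```

>>> carry_out:
  series:
    - [8, [0.1, 0, 0], [0, 0, -0.05]]
    - [8, [0.1, 0, 0], [0, 0, -0.05]]

```text
time: 19.85
ee_pos: [0.6168, -0.1659, 0.0268]
ee_rot: [0.02, 0.707, -0.021, 0.706]
ft_force: [-0.3, 0.7, 0.9]
finger_gap: 0.0091
```

```bash
python3 st.py
```

```text
t19.85 pos [ 616.8 -165.9   26.8] yaw -3.35 toolx [-0.002 -0.001 -1.   ] gap 9.1 J [ 0.21  0.43  0.01  1.67 -0.    1.05  0.16] F [-0.3  0.7  0.9] T [-0.005  0.188 -0.069]
```

>>> carry_out:
  series:
    - [8, [0.1, 0, 0], [0, 0, -0.05]]
    - [8, [0.1, 0, 0], [0, 0, -0.05]]

```text
time: 20.02
ee_pos: [0.6168, -0.1659, 0.0267]
ee_rot: [0.038, 0.707, -0.039, 0.705]
ft_force: [-1.1, 0.7, 1.8]
finger_gap: 0.0087
```

```bash
python3 st.py
```

```text
t20.02 pos [ 616.8 -165.9   26.7] yaw -6.20 toolx [-0.002 -0.001 -1.   ] gap 8.7 J [ 0.21  0.43  0.02  1.67 -0.01  1.05  0.12] F [-1.1  0.7  1.8] T [ 0.073  0.316 -0.006]
```

>>> carry_out:
  series:
    - [8, [-0.4, 0, 0], [0, 0, -0.05]]
    - [8, [-0.4, 0, 0], [0, 0, -0.05]]

```text
time: 20.18
ee_pos: [0.6168, -0.1659, 0.0268]
ee_rot: [0.056, 0.705, -0.056, 0.705]
ft_force: [-0.5, -0.0, 1.0]
finger_gap: 0.0091
```

```bash
python3 st.py
```

```text
t20.18 pos [ 616.8 -165.9   26.8] yaw -9.05 toolx [-0.001 -0.001 -1.   ] gap 9.1 J [ 0.2   0.43  0.03  1.67 -0.01  1.05  0.07] F [-0.5 -0.   1. ] T [ 0.052  0.238 -0.045]
```

>>> carry_out:
  series:
    - [8, [-0.2, 0, 0], [0, 0, -0.05]]
    - [8, [-0.2, 0, 0], [0, 0, -0.05]]

```text
time: 20.35
ee_pos: [0.6167, -0.1658, 0.0268]
ee_rot: [0.073, 0.704, -0.074, 0.703]
ft_force: [0.1, -0.3, 1.8]
finger_gap: 0.009
```

```bash
python3 st.py
```

```text
t20.35 pos [ 616.7 -165.8   26.8] yaw -11.92 toolx [-0.001 -0.001 -1.   ] gap 9.0 J [ 0.19  0.43  0.04  1.67 -0.02  1.05  0.02] F [ 0.1 -0.3  1.8] T [ 0.038  0.225 -0.023]
```

>>> carry_out:
  series:
    - [8, [-0.1, 0, 0], [0, 0, -0.05]]
    - [8, [-0.1, 0, 0], [0, 0, -0.05]]

```text
time: 20.52
ee_pos: [0.6167, -0.1659, 0.0268]
ee_rot: [0.091, 0.702, -0.091, 0.701]
ft_force: [-0.9, -0.3, 1.1]
finger_gap: 0.0093
```

```bash
python3 st.py
```

```text
t20.52 pos [ 616.7 -165.9   26.8] yaw -14.77 toolx [-0.001 -0.001 -1.   ] gap 9.3 J [ 0.19  0.43  0.04  1.67 -0.02  1.05 -0.02] F [-0.9 -0.3  1.1] T [0.065 0.216 0.038]
```

>>> carry_out:
  series:
    - [8, [0, 0, 0], [0, 0, -0.05]]
    - [8, [0, 0, 0], [0, 0, -0.05]]

```text
time: 20.68
ee_pos: [0.6167, -0.1658, 0.0268]
ee_rot: [0.108, 0.699, -0.109, 0.698]
ft_force: [-0.6, 0.3, 1.7]
finger_gap: 0.009
```

```bash
python3 st.py
```

```text
t20.68 pos [ 616.7 -165.8   26.8] yaw -17.64 toolx [-0.001 -0.001 -1.   ] gap 9.0 J [ 0.18  0.43  0.05  1.67 -0.02  1.05 -0.07] F [-0.6  0.3  1.7] T [ 0.089  0.225 -0.054]
```

>>> carry_out:
  series:
    - [8, [-0.2, 0, 0], [0, 0, -0.05]]
    - [8, [-0.2, 0, 0], [0, 0, -0.05]]

```text
time: 20.85
ee_pos: [0.6166, -0.1658, 0.0268]
ee_rot: [0.126, 0.696, -0.126, 0.696]
ft_force: [-1.8, 0.5, 0.8]
finger_gap: 0.0087
```

```bash
python3 st.py
```

```text
t20.85 pos [ 616.6 -165.8   26.8] yaw -20.50 toolx [-0.001 -0.001 -1.   ] gap 8.7 J [ 0.17  0.43  0.06  1.67 -0.03  1.05 -0.12] F [-1.8  0.5  0.8] T [ 0.141  0.19  -0.012]
```

>>> carry_out:
  series:
    - [8, [-0.2, 0, 0], [0, 0, -0.05]]
    - [8, [-0.2, 0, 0], [0, 0, -0.05]]

```text
time: 21.02
ee_pos: [0.6165, -0.1658, 0.0269]
ee_rot: [0.143, 0.693, -0.143, 0.692]
ft_force: [-0.7, 0.3, 1.3]
finger_gap: 0.009
```

```bash
python3 st.py
```

```text
t21.02 pos [ 616.5 -165.8   26.9] yaw -23.36 toolx [-0.001 -0.001 -1.   ] gap 9.0 J [ 0.16  0.43  0.07  1.67 -0.03  1.05 -0.16] F [-0.7  0.3  1.3] T [ 0.132  0.121 -0.037]
```

>>> carry_out:
  series:
    - [8, [-0.1, 0, 0], [0, 0, -0.05]]
    - [8, [-0.1, 0, 0], [0, 0, -0.05]]

```text
time: 21.18
ee_pos: [0.6165, -0.1658, 0.0269]
ee_rot: [0.16, 0.689, -0.161, 0.689]
ft_force: [-0.3, 0.9, 0.5]
finger_gap: 0.0089
```

```bash
python3 st.py
```

```text
t21.18 pos [ 616.5 -165.8   26.9] yaw -26.23 toolx [-0.    -0.001 -1.   ] gap 8.9 J [ 0.16  0.43  0.08  1.67 -0.04  1.05 -0.21] F [-0.3  0.9  0.5] T [ 0.125  0.091 -0.056]
```

>>> carry_out:
  series:
    - [8, [-0.1, 0, 0], [0, 0, -0.05]]
    - [8, [-0.1, 0, 0], [0, 0, -0.05]]

```text
time: 21.35
ee_pos: [0.6164, -0.1657, 0.0269]
ee_rot: [0.177, 0.685, -0.178, 0.684]
ft_force: [0.1, 0.9, 0.9]
finger_gap: 0.0089
```

```bash
python3 st.py
```

```text
t21.35 pos [ 616.4 -165.7   26.9] yaw -29.09 toolx [-0.    -0.001 -1.   ] gap 8.9 J [ 0.15  0.43  0.09  1.67 -0.04  1.05 -0.26] F [0.1 0.9 0.9] T [ 0.183  0.01  -0.043]
```

>>> carry_out:
  series:
    - [8, [0, 0.2, 0], [0, 0, -0.05]]
    - [8, [0, 0.2, 0], [0, 0, -0.05]]

```text
time: 21.52
ee_pos: [0.6163, -0.1657, 0.0269]
ee_rot: [0.194, 0.68, -0.195, 0.68]
ft_force: [-0.1, -0.4, 1.0]
finger_gap: 0.0086
```

```bash
python3 st.py
```

```text
t21.52 pos [ 616.3 -165.7   26.9] yaw -31.96 toolx [-0.001 -0.001 -1.   ] gap 8.6 J [ 0.14  0.43  0.1   1.67 -0.05  1.05 -0.3 ] F [-0.1 -0.4  1. ] T [0.083 0.04  0.018]
```

>>> carry_out:
  series:
    - [8, [0, 0.1, 0], [0, 0, -0.05]]
    - [8, [0, 0.1, 0], [0, 0, -0.05]]

```text
time: 21.68
ee_pos: [0.6163, -0.1657, 0.0269]
ee_rot: [0.211, 0.675, -0.212, 0.675]
ft_force: [-0.7, 0.3, 1.2]
finger_gap: 0.0089
```

```bash
python3 st.py
```

```text
t21.68 pos [ 616.3 -165.7   26.9] yaw -34.82 toolx [-0.001 -0.001 -1.   ] gap 8.9 J [ 0.14  0.43  0.11  1.67 -0.05  1.05 -0.35] F [-0.7  0.3  1.2] T [ 0.038 -0.001  0.014]
```

>>> carry_out:
  series:
    - [8, [0, 0.1, 0], [0, 0, -0.05]]
    - [8, [0, 0.1, 0], [0, 0, -0.05]]

```text
time: 21.85
ee_pos: [0.6161, -0.1655, 0.0269]
ee_rot: [0.228, 0.67, -0.229, 0.669]
ft_force: [-1.1, 0.6, 2.7]
finger_gap: 0.0088
```

```bash
python3 st.py
```

```text
t21.85 pos [ 616.1 -165.5   26.9] yaw -37.66 toolx [-0.001 -0.001 -1.   ] gap 8.8 J [ 0.13  0.43  0.11  1.67 -0.05  1.05 -0.4 ] F [-1.1  0.6  2.7] T [0.042 0.171 0.161]
```

>>> carry_out:
  series:
    - [8, [0, 0.1, 0], [0, 0, -0.05]]
    - [8, [0, 0.1, 0], [0, 0, -0.05]]

```text
time: 22.02
ee_pos: [0.616, -0.1654, 0.0269]
ee_rot: [0.244, 0.664, -0.245, 0.663]
ft_force: [-1.6, 0.5, 1.2]
finger_gap: 0.0091
```

```bash
python3 st.py
```

```text
t22.02 pos [ 616.  -165.4   26.9] yaw -40.51 toolx [-0.001 -0.001 -1.   ] gap 9.1 J [ 0.12  0.43  0.12  1.67 -0.06  1.05 -0.44] F [-1.6  0.5  1.2] T [0.09  0.265 0.23 ]
```

>>> carry_out:
  series:
    - [8, [-0.3, 0.1, 0], [0, 0, -0.05]]
    - [8, [-0.4, 0.1, 0], [0, 0, -0.1]]
    - [8, [-0.5, 0.2, 0], [0, 0, -0.15]]
    - [8, [-0.5, 0.2, 0], [0, 0, -0.2]]
    - [8, [-0.6, 0.2, 0], [0, 0, -0.25]]
    - [8, [-0.6, 0.2, 0], [0, 0, -0.3]]
    - [8, [-0.6, 0.2, 0], [0, 0, -0.3]]

```text
time: 22.6
ee_pos: [0.6159, -0.1651, 0.0269]
ee_rot: [0.341, 0.619, -0.341, 0.619]
ft_force: [-0.7, 0.3, 1.4]
finger_gap: 0.0092
```

```bash
python3 st.py
```

```text
t22.60 pos [ 615.9 -165.1   26.9] yaw -57.70 toolx [-0.001 -0.    -1.   ] gap 9.2 J [ 0.08  0.43  0.18  1.67 -0.08  1.05 -0.73] F [-0.7  0.3  1.4] T [0.049 0.044 0.207]
```

>>> carry_out:
  series:
    - [8, [0, 0, 0], [0, 0, -0.05]]
    - [8, [0, 0.1, 0], [0, 0, -0.1]]
    - [8, [0, 0.1, 0], [0, 0, -0.15]]
    - [8, [-0.1, 0.1, 0], [0, 0, -0.2]]
    - [8, [-0.1, 0.2, 0], [0, 0, -0.25]]
    - [8, [-0.1, 0.2, 0], [0, 0, -0.3]]
    - [8, [-0.1, 0.2, 0], [0, 0, -0.35]]
    - [8, [-0.1, 0.2, 0], [0, 0, -0.4]]
    - [8, [-0.1, 0.2, 0], [0, 0, -0.4]]

```text
time: 23.35
ee_pos: [0.6159, -0.1646, 0.0269]
ee_rot: [0.457, 0.539, -0.457, 0.539]
ft_force: [-0.4, 0.8, 1.3]
finger_gap: 0.0088
```

```bash
python3 st.py
```

```text
t23.35 pos [ 615.9 -164.6   26.9] yaw -80.61 toolx [-0.  0. -1.] gap 8.8 J [ 0.02  0.43  0.25  1.68 -0.12  1.05 -1.1 ] F [-0.4  0.8  1.3] T [ 0.105 -0.096  0.245]
```

>>> carry_out:
  series:
    - [8, [0, 0.1, 0], [0, 0, -0.05]]
    - [8, [0, 0.2, 0], [0, 0, -0.1]]
    - [8, [0.1, 0.2, 0], [0, 0, -0.15]]
    - [8, [0.1, 0.3, 0], [0, 0, -0.2]]
    - [8, [0.1, 0.3, 0], [0, 0, -0.25]]
    - [8, [0.2, 0.3, 0], [0, 0, -0.3]]
    - [8, [0.2, 0.3, 0], [0, 0, -0.35]]
    - [8, [0.2, 0.4, 0], [0, 0, -0.4]]
    - [8, [0.2, 0.4, 0], [0, 0, -0.4]]

```text
time: 24.1
ee_pos: [0.6161, -0.1642, 0.0269]
ee_rot: [0.555, 0.438, -0.555, 0.437]
ft_force: [0.1, 0.8, 0.6]
finger_gap: 0.0086
```

```bash
python3 st.py
```

```text
t24.10 pos [ 616.1 -164.2   26.9] yaw -103.53 toolx [-0.     0.001 -1.   ] gap 8.6 J [-0.04  0.44  0.32  1.68 -0.15  1.05 -1.47] F [0.1 0.8 0.6] T [ 0.187 -0.07   0.234]
```

Remaining 23.5° = 0.41 rad.

>>> carry_out:
  series:
    - [8, [0, 0.1, 0], [0, 0, -0.05]]
    - [8, [0, 0.2, 0], [0, 0, -0.1]]
    - [8, [0.1, 0.2, 0], [0, 0, -0.15]]
    - [8, [0.1, 0.3, 0], [0, 0, -0.2]]
    - [8, [0.1, 0.3, 0], [0, 0, -0.25]]
    - [8, [0.2, 0.3, 0], [0, 0, -0.3]]
    - [8, [0.2, 0.4, 0], [0, 0, -0.35]]
    - [8, [0.2, 0.4, 0], [0, 0, -0.41]]
    - [8, [0.2, 0.4, 0], [0, 0, -0.41]]
    - [8, [0.2, 0.4, 0], [0, 0, -0.41]]

```text
time: 24.93
ee_pos: [0.6164, -0.164, 0.0269]
ee_rot: [0.633, 0.316, -0.632, 0.316]
ft_force: [1.2, 0.9, 1.0]
finger_gap: 0.0088
```

```bash
python3 st.py
```

```text
t24.93 pos [ 616.4 -164.    26.9] yaw -126.94 toolx [ 0.     0.001 -1.   ] gap 8.8 J [-0.1   0.45  0.4   1.68 -0.19  1.05 -1.85] F [1.2 0.9 1. ] T [ 0.204 -0.282  0.29 ]
```

>>> carry_out:
  series:
    - [14, [0, 0, 0], [0, 0, 0]]
    - [24, [0, 0, 0], [0, 0, 0]]
    - [40, [0, 0, 0], [0, 0, 0]]
    - [40, [0, 0, 0], [0, 0, 0]]
    - [40, [0, 0, 20], [0, 0, 0]]
    - [40, [0, 0, 50], [0, 0, 0]]
    - [40, [0, 0, 80], [0, 0, 0.1]]
    - [40, [0, 0, 80], [0, 0, 0.2]]
    - [40, [0, 0, 80], [0, 0, 0.3]]
    - [40, [0, 0, 80], [0, 0, 0.4]]
    - [40, [0, 0, 80], [0, 0, 0.5]]

```text
time: 25.85
ee_pos: [0.6159, -0.1644, 0.1072]
ee_rot: [-0.535, -0.463, 0.535, -0.462]
ft_force: [-0.1, -0.5, -0.8]
finger_gap: 0.0399
```

```bash
python3 st.py;  python3 - <<'E'
from ov import *
overlay("o4",[(.575,-.0260,-130.7),(.6170,-.1655,-36.9),(.4750,-.1315,45.5)])
E
```

```text
t25.85 pos [ 615.9 -164.4  107.2] yaw -98.25 toolx [-0.001  0.    -1.   ] gap 39.9 J [-0.05  0.36  0.33  1.61 -0.12  1.19 -1.4 ] F [-0.1 -0.5 -0.8] T [-0.007 -0.02   0.028]
```

View pics/o4.png

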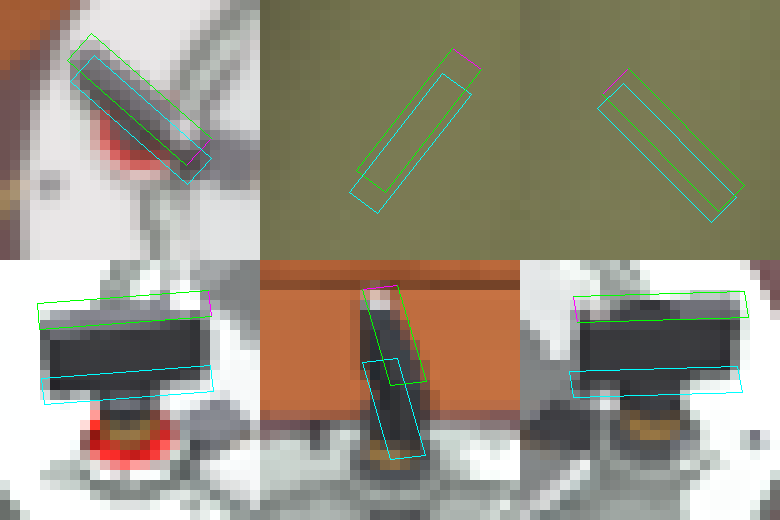

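>>> carry_out:
  series:
    - [40, [-14, 3, 10], [0, 0, 0.12]]
    - [40, [-28, 6, 20], [0, 0, 0.24]]
    - [40, [-42, 10, 20], [0, 0, 0.36]]
    - [40, [-56, 13, 20], [0, 0, 0.48]]
    - [40, [-70, 16, 20], [0, 0, 0.6]]
    - [40, [-84, 20, 20], [0, 0, 0.72]]
    - [40, [-98, 23, 20], [0, 0, 0.84]]
    - [40, [-112, 26, 20], [0, 0, 0.96]]
    - [40, [-126, 30, 20], [0, 0, 1.08]]
    - [40, [-141, 33, 20], [0, 0, 1.2]]
    - [40, [-141, 33, 20], [0, 0, 1.32]]
    - [40, [-141, 33, 20], [0, 0, 1.44]]

```text
time: 26.95
ee_pos: [0.4741, -0.1312, 0.127]
ee_rot: [0.098, 0.7, -0.098, 0.7]
ft_force: [-0.3, 0.6, 0.3]
finger_gap: 0.0401
```

>>> carry_out:
  series:
    - [40, [0, 0, 0], [0, 0, 0.12]]
    - [40, [0, 0, 0], [0, 0, 0.24]]
    - [40, [0, 0, 0], [0, 0, 0.36]]
    - [40, [0, 0, 0], [0, 0, 0.48]]
    - [40, [0, 0, 0], [0, 0, 0.6]]
    - [40, [0, 0, 0], [0, 0, 0.72]]
    - [40, [0, 0, 0], [0, 0, 0.84]]
    - [40, [0, 0, 0], [0, 0, 0.96]]
    - [40, [0, 0, 0], [0, 0, 1.08]]
    - [40, [0, 0, 0], [0, 0, 1.2]]
    - [40, [0, 0, 0], [0, 0, 1.32]]
    - [40, [0, 0, 0], [0, 0, 1.44]]

```text
time: 27.95
ee_pos: [0.4748, -0.1313, 0.1269]
ee_rot: [-0.389, 0.591, 0.388, 0.591]
ft_force: [0.0, 0.3, -0.3]
finger_gap: 0.0401
```

```bash
python3 st.py
```

```text
t27.95 pos [ 474.8 -131.3  126.9] yaw 66.61 toolx [ 0.001 -0.001 -1.   ] gap 40.1 J [ 0.03  0.03  0.18  1.93 -0.01  1.17  1.38] F [ 0.   0.3 -0.3] T [-0.017 -0.04   0.03 ]
```

>>> carry_out:
  series:
    - [40, [0, 0, 0], [0, 0, 0.12]]
    - [40, [0, 0, 0], [0, 0, 0.24]]
    - [40, [0, 0, 0], [0, 0, 0.36]]
    - [40, [0, 0, 0], [0, 0, 0.48]]
    - [40, [0, 0, 0], [0, 0, 0.6]]
    - [40, [0, 0, 0], [0, 0, 0.72]]
    - [40, [0, 0, 0], [0, 0, 0.84]]
    - [40, [0, 0, 0], [0, 0, 0.84]]

```text
time: 28.62
ee_pos: [0.4748, -0.1314, 0.1269]
ee_rot: [0.595, -0.382, -0.595, -0.382]
ft_force: [0.7, -0.5, -0.5]
finger_gap: 0.0401
```

```bash
python3 st.py
```

```text
t28.62 pos [ 474.8 -131.4  126.9] yaw 114.60 toolx [ 0.001  0.    -1.   ] gap 40.1 J [ 0.05  0.03  0.17  1.93 -0.01  1.17  2.22] F [ 0.7 -0.5 -0.5] T [-0.039 -0.011  0.02 ]
```

>>> carry_out:
  series:
    - [36, [0, 0, 0], [0, 0, 0.12]]
    - [36, [0, 0, 0], [0, 0, 0.24]]
    - [36, [0, 0, 0], [0, 0, 0.355]]
    - [36, [0, 0, -25], [0, 0, 0.355]]
    - [36, [0, 0, -50], [0, 0, 0.355]]
    - [36, [0, 0, -65], [0, 0, 0.355]]
    - [36, [0, 0, -65], [0, 0, 0.355]]
    - [36, [0, 0, -65], [0, 0, 0.355]]

```text
time: 29.28
ee_pos: [0.4743, -0.1312, 0.0615]
ee_rot: [-0.652, 0.272, 0.653, 0.272]
ft_force: [1.0, -0.5, -0.0]
finger_gap: 0.0362
```

```bash
python3 st.py
python3 - <<'E'
from h import *
s=ctrl.camera("scene")
crop(s,"d1",262,312,165,220,11)
C=np.array([.4748,-.1314,.0619]);
E
```

```text
t29.28 pos [ 474.3 -131.2   61.5] yaw 134.72 toolx [-0.001  0.001 -1.   ] gap 36.2 J [ 0.06  0.1   0.17  2.   -0.02  1.04  2.59] F [ 1.  -0.5 -0. ] T [ 0.033  0.013 -0.029]
```

View pics/d1.png

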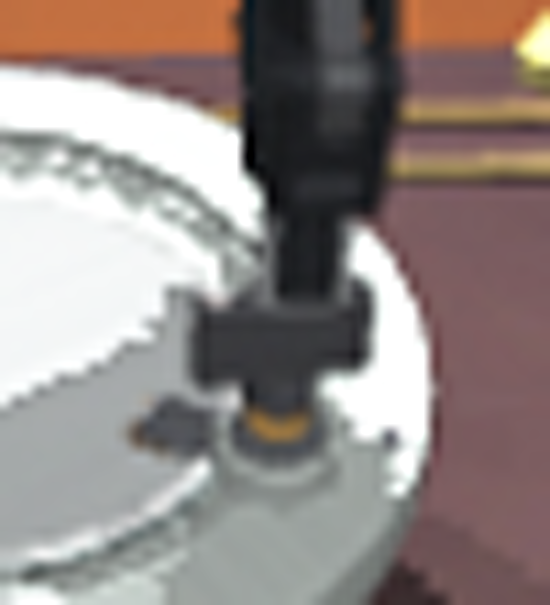

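Run:
```python
from h import *
s=ctrl.camera("scene")
C=np.array([.4743,-.1312,.0615]);j=np.array([-.7,.714,0])
f=lambda p:((proj(s,p)-[262,165]+.5)*11).round()
print(f(C+j*.018+[0,0,.03]),f(C+j*.025+[0,0,.03]),f(C-j*.018+[0,0,.03]),f([.475,-.1315,.065]),f([.475,-.1315,.04]))
```

```text
[298. 303.] [300. 324.] [285. 201.] [284. 334.] [278. 412.]
```

>>> carry_out:
  series:
    - [36, [0.7, 0.5, -10], [0, 0, 0]]
    - [36, [0.7, 0.5, -20], [0, 0, 0]]
    - [36, [0.7, 0.5, -30], [0, 0, 0]]
    - [36, [0.7, 0.5, -35], [0, 0, 0]]
    - [36, [0.7, 0.5, -35], [0, 0, 0]]
    - [20, [0.7, 0.5, -35], [0, 0, 0]]
    - [20, [0.7, 0.5, -35], [0, 0, 0]]
    - [14, [0.7, 0.5, -35], [0, 0, 0]]
    - [14, [0.7, 0.5, -35], [0, 0, 0]]
    - [14, [0.7, 0.5, -35], [0, 0, 0]]

```text
time: 30.22
ee_pos: [0.476, -0.1308, 0.0273]
ee_rot: [0.654, -0.271, -0.653, -0.271]
ft_force: [-0.1, -0.6, 1.2]
finger_gap: 0.0141
```

```bash
python3 st.py
python3 - <<'E'
from h import *
s=ctrl.camera("scene")
crop(s,"d2",262,312,165,220,11)
E
```

```text
t30.22 pos [ 476.  -130.8   27.3] yaw 134.93 toolx [ 0.002  0.    -1.   ] gap 14.1 J [ 0.06  0.15  0.16  2.03 -0.03  0.96  2.6 ] F [-0.1 -0.6  1.2] T [ 0.054  0.023 -0.012]
```

View pics/d2.png

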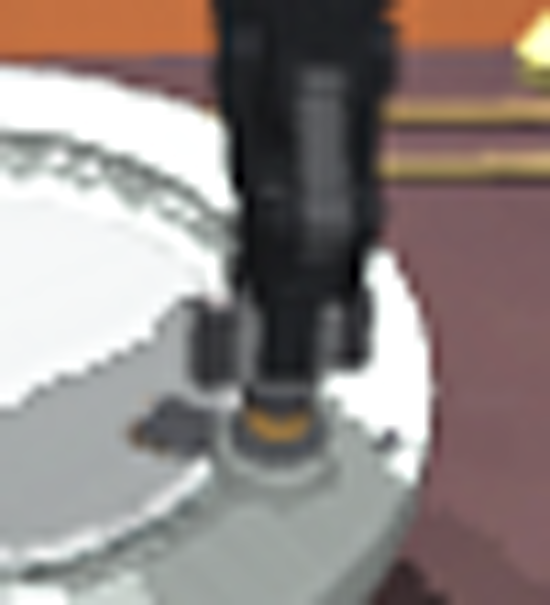

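>>> carry_out:
  series:
    - [14, [-0.5, -0.3, -0.5], [0, 0, 0]]
    - [11.5, [-0.5, -0.3, -0.5], [0, 0, 0]]
    - [11.5, [-0.5, -0.3, -0.5], [0, 0, 0]]
    - [11.5, [-0.5, -0.3, -0.5], [0, 0, 0]]

```text
time: 30.6
ee_pos: [0.4754, -0.1313, 0.0265]
ee_rot: [0.654, -0.271, -0.653, -0.271]
ft_force: [0.8, -1.1, 0.1]
finger_gap: 0.0121
```

```bash
python3 st.py
```

```text
t30.60 pos [ 475.4 -131.3   26.5] yaw 134.92 toolx [ 0.001 -0.    -1.   ] gap 12.1 J [ 0.06  0.15  0.16  2.03 -0.03  0.96  2.6 ] F [ 0.8 -1.1  0.1] T [-0.251 -0.183  0.103]
```

>>> carry_out:
  series:
    - [8, [0, 0, 0], [0, 0, 0]]
    - [8, [0, 0, 0], [0, 0, 0]]
    - [8, [0, 0, 0], [0, 0, 0]]
    - [8, [0, 0, 0], [0, 0, 0]]

```text
time: 30.93
ee_pos: [0.4754, -0.1314, 0.0265]
ee_rot: [0.654, -0.271, -0.653, -0.271]
ft_force: [1.0, -2.8, 0.2]
finger_gap: 0.009
```

```bash
python3 st.py
```

```text
t30.93 pos [ 475.4 -131.4   26.5] yaw 134.92 toolx [ 0.001 -0.    -1.   ] gap 9.0 J [ 0.06  0.15  0.16  2.03 -0.03  0.96  2.6 ] F [ 1.  -2.8  0.2] T [-0.473 -0.251  0.002]
```

>>> carry_out:
  series:
    - [8, [0.3, -0.5, 0], [0, 0, -0.035]]
    - [8, [0.5, -0.9, 0], [0, 0, -0.07]]
    - [8, [0.5, -0.9, 0], [0, 0, -0.07]]

```text
time: 31.18
ee_pos: [0.4754, -0.1314, 0.0263]
ee_rot: [-0.643, 0.294, 0.643, 0.294]
ft_force: [0.9, 0.6, 0.7]
finger_gap: 0.0089
```

```bash
python3 st.py
```

```text
t31.18 pos [ 475.4 -131.4   26.3] yaw 130.87 toolx [ 0.     0.001 -1.   ] gap 8.9 J [ 0.06  0.15  0.17  2.03 -0.03  0.96  2.53] F [0.9 0.6 0.7] T [-0.078  0.013 -0.058]
```

>>> carry_out:
  series:
    - [8, [0, 0, 0], [0, 0, -0.05]]
    - [8, [0, 0, 0], [0, 0, -0.05]]

```text
time: 31.35
ee_pos: [0.4755, -0.1315, 0.0264]
ee_rot: [0.636, -0.309, -0.636, -0.31]
ft_force: [0.5, -0.4, 1.3]
finger_gap: 0.0091
```

```bash
python3 st.py
```

```text
t31.35 pos [ 475.5 -131.5   26.4] yaw 128.05 toolx [ 0.     0.001 -1.   ] gap 9.1 J [ 0.05  0.15  0.17  2.03 -0.03  0.96  2.48] F [ 0.5 -0.4  1.3] T [-0.047  0.017 -0.051]
```

>>> carry_out:
  series:
    - [8, [0, 0, 0], [0, 0, -0.05]]
    - [8, [0, 0, 0], [0, 0, -0.05]]

```text
time: 31.52
ee_pos: [0.4755, -0.1315, 0.0264]
ee_rot: [0.628, -0.325, -0.628, -0.326]
ft_force: [0.2, 0.4, 1.8]
finger_gap: 0.0087
```

```bash
python3 st.py
```

```text
t31.52 pos [ 475.5 -131.5   26.4] yaw 125.23 toolx [ 0.001  0.001 -1.   ] gap 8.7 J [ 0.05  0.15  0.18  2.03 -0.03  0.96  2.43] F [0.2 0.4 1.8] T [ 0.017  0.047 -0.038]
```

>>> carry_out:
  series:
    - [8, [0, 0, 0], [0, 0, -0.05]]
    - [8, [0, 0, 0], [0, 0, -0.05]]

```text
time: 31.68
ee_pos: [0.4755, -0.1315, 0.0263]
ee_rot: [0.62, -0.34, -0.62, -0.341]
ft_force: [0.2, 0.1, 2.1]
finger_gap: 0.0089
```

```bash
python3 st.py
```

```text
t31.68 pos [ 475.5 -131.5   26.3] yaw 122.39 toolx [ 0.001  0.001 -1.   ] gap 8.9 J [ 0.05  0.15  0.18  2.03 -0.03  0.96  2.38] F [0.2 0.1 2.1] T [0.083 0.023 0.004]
```

>>> carry_out:
  series:
    - [8, [0, 0, 0], [0, 0, -0.05]]
    - [8, [0, 0, 0], [0, 0, -0.05]]

```text
time: 31.85
ee_pos: [0.4755, -0.1315, 0.0263]
ee_rot: [0.611, -0.356, -0.611, -0.356]
ft_force: [-0.8, 1.2, 0.7]
finger_gap: 0.009
```

```bash
python3 st.py
```

```text
t31.85 pos [ 475.5 -131.5   26.3] yaw 119.55 toolx [ 0.001  0.001 -1.   ] gap 9.0 J [ 0.04  0.15  0.19  2.03 -0.03  0.96  2.33] F [-0.8  1.2  0.7] T [ 0.117  0.063 -0.024]
```

>>> carry_out:
  series:
    - [8, [0, 0, 0], [0, 0, -0.05]]
    - [8, [0, 0, 0], [0, 0, -0.05]]

```text
time: 32.02
ee_pos: [0.4755, -0.1315, 0.0263]
ee_rot: [0.602, -0.371, -0.602, -0.371]
ft_force: [-1.3, 0.7, 1.7]
finger_gap: 0.0088
```

```bash
python3 st.py
```

```text
t32.02 pos [ 475.5 -131.5   26.3] yaw 116.70 toolx [ 0.001  0.001 -1.   ] gap 8.8 J [ 0.04  0.15  0.19  2.03 -0.04  0.96  2.28] F [-1.3  0.7  1.7] T [ 0.171  0.109 -0.058]
```

>>> carry_out:
  series:
    - [8, [0, 0, 0], [0, 0, -0.05]]
    - [8, [0, 0, 0], [0, 0, -0.05]]

```text
time: 32.18
ee_pos: [0.4755, -0.1316, 0.0263]
ee_rot: [0.593, -0.386, -0.592, -0.386]
ft_force: [-1.1, 0.6, 2.1]
finger_gap: 0.0091
```

```bash
python3 st.py
```

```text
t32.18 pos [ 475.5 -131.6   26.3] yaw 113.84 toolx [ 0.001  0.    -1.   ] gap 9.1 J [ 0.04  0.15  0.19  2.03 -0.04  0.96  2.23] F [-1.1  0.6  2.1] T [ 0.218  0.117 -0.045]
```

Slight +y force; ease y as it turns.

>>> carry_out:
  series:
    - [8, [-0.1, 0.3, 0], [0, 0, -0.05]]
    - [8, [-0.1, 0.3, 0], [0, 0, -0.05]]

```text
time: 32.35
ee_pos: [0.4755, -0.1315, 0.0264]
ee_rot: [0.583, -0.4, -0.582, -0.401]
ft_force: [0.4, 0.5, 1.4]
finger_gap: 0.0088
```

```bash
python3 st.py
```

```text
t32.35 pos [ 475.5 -131.5   26.4] yaw 110.99 toolx [ 0.001  0.    -1.   ] gap 8.8 J [ 0.03  0.15  0.2   2.03 -0.04  0.96  2.18] F [0.4 0.5 1.4] T [0.104 0.028 0.013]
```

>>> carry_out:
  series:
    - [8, [-0.1, 0.1, 0], [0, 0, -0.05]]
    - [8, [-0.1, 0.1, 0], [0, 0, -0.05]]

```text
time: 32.52
ee_pos: [0.4755, -0.1316, 0.0264]
ee_rot: [0.573, -0.415, -0.572, -0.415]
ft_force: [-0.3, -1.1, 2.4]
finger_gap: 0.0088
```

```bash
python3 st.py
```

```text
t32.52 pos [ 475.5 -131.6   26.4] yaw 108.12 toolx [ 0.001 -0.    -1.   ] gap 8.8 J [ 0.03  0.15  0.2   2.03 -0.04  0.96  2.14] F [-0.3 -1.1  2.4] T [ 0.04  -0.035 -0.063]
```

>>> carry_out:
  series:
    - [8, [-0.1, 0.1, 0], [0, 0, -0.05]]
    - [8, [-0.1, 0.1, 0], [0, 0, -0.05]]

```text
time: 32.68
ee_pos: [0.4755, -0.1316, 0.0264]
ee_rot: [0.562, -0.429, -0.561, -0.429]
ft_force: [-0.3, -0.5, 0.3]
finger_gap: 0.009
```

```bash
python3 st.py
```

```text
t32.68 pos [ 475.5 -131.6   26.4] yaw 105.25 toolx [ 0.001 -0.    -1.   ] gap 9.0 J [ 0.02  0.15  0.21  2.03 -0.04  0.96  2.09] F [-0.3 -0.5  0.3] T [-0.051 -0.027 -0.018]
```

>>> carry_out:
  series:
    - [8, [-0.1, 0.1, 0], [0, 0, -0.05]]
    - [8, [-0.1, 0.1, 0], [0, 0, -0.05]]

```text
time: 32.85
ee_pos: [0.4755, -0.1315, 0.0265]
ee_rot: [0.552, -0.443, -0.551, -0.443]
ft_force: [0.2, -0.5, 0.9]
finger_gap: 0.0088
```

```bash
python3 st.py
```

```text
t32.85 pos [ 475.5 -131.5   26.5] yaw 102.39 toolx [ 0.001 -0.    -1.   ] gap 8.8 J [ 0.02  0.15  0.21  2.03 -0.04  0.96  2.04] F [ 0.2 -0.5  0.9] T [-0.107 -0.152 -0.005]
```

>>> carry_out:
  series:
    - [8, [0.1, -0.1, 0], [0, 0, -0.05]]
    - [8, [0.1, -0.1, 0], [0, 0, -0.05]]

```text
time: 33.02
ee_pos: [0.4755, -0.1314, 0.0265]
ee_rot: [0.54, -0.456, -0.54, -0.457]
ft_force: [-0.0, -0.2, 1.1]
finger_gap: 0.0088
```

```bash
python3 st.py
```

```text
t33.02 pos [ 475.5 -131.4   26.5] yaw 99.56 toolx [ 0.001 -0.    -1.   ] gap 8.8 J [ 0.02  0.15  0.21  2.03 -0.04  0.96  1.99] F [-0.  -0.2  1.1] T [-0.083 -0.004  0.097]
```

>>> carry_out:
  series:
    - [8, [0.1, -0.1, 0], [0, 0, -0.05]]
    - [8, [0.1, -0.1, 0], [0, 0, -0.05]]

```text
time: 33.18
ee_pos: [0.4754, -0.1312, 0.0264]
ee_rot: [0.529, -0.47, -0.528, -0.47]
ft_force: [-1.3, 1.3, 2.1]
finger_gap: 0.009
```

```bash
python3 st.py
```

```text
t33.18 pos [ 475.4 -131.2   26.4] yaw 96.73 toolx [ 0.001 -0.    -1.   ] gap 9.0 J [ 0.01  0.15  0.22  2.03 -0.04  0.96  1.94] F [-1.3  1.3  2.1] T [0.029 0.031 0.274]
```

>>> carry_out:
  series:
    - [8, [0, 0, 0], [0, 0, -0.05]]
    - [8, [0, 0, 0], [0, 0, -0.05]]

```text
time: 33.35
ee_pos: [0.4754, -0.1312, 0.0264]
ee_rot: [0.517, -0.483, -0.516, -0.483]
ft_force: [-1.2, 1.1, 2.8]
finger_gap: 0.0085
```

```bash
python3 st.py
```

```text
t33.35 pos [ 475.4 -131.2   26.4] yaw 93.86 toolx [ 0.001 -0.    -1.   ] gap 8.5 J [ 0.01  0.15  0.22  2.03 -0.04  0.96  1.89] F [-1.2  1.1  2.8] T [0.055 0.071 0.254]
```

>>> carry_out:
  series:
    - [8, [0, 0, 0], [0, 0, -0.05]]
    - [8, [0, 0, 0], [0, 0, -0.05]]

```text
time: 33.52
ee_pos: [0.4755, -0.1312, 0.0264]
ee_rot: [0.504, -0.496, -0.504, -0.496]
ft_force: [-0.7, 0.6, 1.5]
finger_gap: 0.0087
```

```bash
python3 st.py
```

```text
t33.52 pos [ 475.5 -131.2   26.4] yaw 90.98 toolx [ 0.001 -0.    -1.   ] gap 8.7 J [ 0.    0.15  0.23  2.03 -0.04  0.96  1.84] F [-0.7  0.6  1.5] T [0.106 0.066 0.269]
```

>>> carry_out:
  series:
    - [8, [-0.1, 0.1, 0], [0, 0, -0.05]]
    - [8, [-0.2, 0.2, 0], [0, 0, -0.1]]
    - [8, [-0.2, 0.2, 0], [0, 0, -0.15]]
    - [8, [-0.2, 0.2, 0], [0, 0, -0.2]]
    - [8, [-0.2, 0.3, 0], [0, 0, -0.25]]
    - [8, [-0.2, 0.3, 0], [0, 0, -0.3]]
    - [8, [-0.2, 0.3, 0], [0, 0, -0.3]]

```text
time: 34.1
ee_pos: [0.4756, -0.1313, 0.0264]
ee_rot: [-0.425, 0.565, 0.424, 0.566]
ft_force: [0.8, 1.2, 1.1]
finger_gap: 0.0091
```

```bash
python3 st.py
```

```text
t34.10 pos [ 475.6 -131.3   26.4] yaw 73.78 toolx [ 0.001 -0.001 -1.   ] gap 9.1 J [-0.02  0.15  0.25  2.03 -0.04  0.96  1.54] F [0.8 1.2 1.1] T [-0.074 -0.158  0.265]
```

>>> carry_out:
  series:
    - [8, [0.1, 0, 0], [0, 0, -0.05]]
    - [8, [0.2, 0, 0], [0, 0, -0.1]]
    - [8, [0.2, -0.1, 0], [0, 0, -0.15]]
    - [8, [0.3, -0.1, 0], [0, 0, -0.2]]
    - [8, [0.3, -0.1, 0], [0, 0, -0.25]]
    - [8, [0.3, -0.1, 0], [0, 0, -0.3]]
    - [8, [0.3, -0.1, 0], [0, 0, -0.35]]
    - [8, [0.3, -0.1, 0], [0, 0, -0.4]]
    - [8, [0.3, -0.1, 0], [0, 0, -0.4]]

```text
time: 34.85
ee_pos: [0.4757, -0.1314, 0.0265]
ee_rot: [-0.304, 0.639, 0.303, 0.639]
ft_force: [0.1, 1.5, 2.3]
finger_gap: 0.0087
```

```bash
python3 st.py
```

```text
t34.85 pos [ 475.7 -131.4   26.5] yaw 50.86 toolx [ 0.001 -0.001 -1.   ] gap 8.7 J [-0.05  0.15  0.29  2.03 -0.05  0.96  1.15] F [0.1 1.5 2.3] T [-0.047 -0.088  0.291]
```

Remaining 41.6° = 0.725 rad.

>>> carry_out:
  series:
    - [8, [0.1, 0, 0], [0, 0, -0.05]]
    - [8, [0.1, 0, 0], [0, 0, -0.1]]
    - [8, [0.1, -0.1, 0], [0, 0, -0.15]]
    - [8, [0.2, -0.1, 0], [0, 0, -0.2]]
    - [8, [0.2, -0.1, 0], [0, 0, -0.25]]
    - [8, [0.2, -0.1, 0], [0, 0, -0.3]]
    - [8, [0.2, -0.1, 0], [0, 0, -0.35]]
    - [8, [0.2, -0.1, 0], [0, 0, -0.4]]
    - [8, [0.2, -0.1, 0], [0, 0, -0.4]]

```text
time: 35.6
ee_pos: [0.4757, -0.1316, 0.0264]
ee_rot: [-0.171, 0.686, 0.17, 0.686]
ft_force: [0.1, -0.3, 2.2]
finger_gap: 0.009
```

```bash
python3 st.py
```

```text
t35.60 pos [ 475.7 -131.6   26.4] yaw 27.94 toolx [ 0.    -0.001 -1.   ] gap 9.0 J [-0.08  0.15  0.32  2.04 -0.06  0.96  0.75] F [ 0.1 -0.3  2.2] T [-0.083  0.116  0.309]
```

>>> carry_out:
  series:
    - [8, [0, 0, 0], [0, 0, -0.05]]
    - [8, [0, 0, 0], [0, 0, -0.1]]
    - [8, [0, 0, 0], [0, 0, -0.15]]
    - [8, [0, 0, 0], [0, 0, -0.2]]
    - [8, [0, 0, 0], [0, 0, -0.25]]
    - [8, [0, 0, 0], [0, 0, -0.3]]
    - [8, [0, 0, 0], [0, 0, -0.325]]
    - [8, [0, 0, 0], [0, 0, -0.325]]
    - [8, [0, 0, 0], [0, 0, -0.325]]

```text
time: 36.35
ee_pos: [0.4758, -0.1317, 0.0264]
ee_rot: [-0.058, 0.705, 0.057, 0.705]
ft_force: [0.4, -0.3, 1.6]
finger_gap: 0.009
```

```bash
python3 st.py
```

```text
t36.35 pos [ 475.8 -131.7   26.4] yaw 9.31 toolx [-0.    -0.001 -1.   ] gap 9.0 J [-0.11  0.15  0.35  2.04 -0.06  0.96  0.43] F [ 0.4 -0.3  1.6] T [-0.186  0.12   0.296]
```

>>> carry_out:
  series:
    - [14, [0, 0, 0], [0, 0, 0]]
    - [24, [0, 0, 0], [0, 0, 0]]
    - [40, [0, 0, 0], [0, 0, 0]]
    - [40, [0, 0, 0], [0, 0, 0]]
    - [40, [0, 0, 20], [0, 0, 0]]
    - [40, [0, 0, 50], [0, 0, 0]]
    - [40, [0, 0, 85], [0, 0, 0]]
    - [40, [0, 0, 120], [0, 0, 0]]
    - [40, [0, 0, 155], [0, 0, 0]]
    - [40, [-10, 30, 180], [0, 0, 0]]
    - [40, [-20, 60, 200], [0, 0, 0]]

```text
time: 37.27
ee_pos: [0.4563, -0.0723, 0.2291]
ee_rot: [-0.055, 0.704, 0.054, 0.706]
ft_force: [1.7, 0.3, -1.0]
finger_gap: 0.0402
```

>>> carry_out:
  series:
    - [40, [0, 35, 0], [0, 0, 0]]
    - [40, [0, 70, 0], [0, 0, 0]]
    - [40, [0, 105, 0], [0, 0, 0]]
    - [40, [0, 140, 0], [0, 0, 0]]
    - [40, [0, 175, 0], [0, 0, 0]]
    - [40, [0, 200, 0], [0, 0, 0]]
    - [40, [0, 200, 0], [0, 0, 0]]
    - [40, [0, 200, 0], [0, 0, 0]]

```text
time: 37.93
ee_pos: [0.4553, 0.13, 0.2261]
ee_rot: [-0.058, 0.705, 0.057, 0.704]
ft_force: [0.2, 0.6, -0.5]
finger_gap: 0.0398
```

```bash
python3 st.py;  python3 - <<'E'
from ov import *
overlay("o5",[(.575,-.0260,-130.7),(.6170,-.1655,-36.9),(.4755,-.1315,-80.7)])
t=ctrl.camera("top");s=ctrl.camera("scene")
for n,c in(("top",t),("scene",s)):
    cv2.imwrite(f"pics/{n}_end.png",cv2.cvtColor(c["frame"],cv2.COLOR_RGB2BGR))
E
```

```text
t37.93 pos [455.3 130.  226.1] yaw 9.38 toolx [-0.001 -0.001 -1.   ] gap 39.8 J [-0.38 -0.07  0.04  1.83  0.    1.38 -0.17] F [ 0.2  0.6 -0.5] T [-0.021 -0.027  0.016]
```

View pics/o5.png

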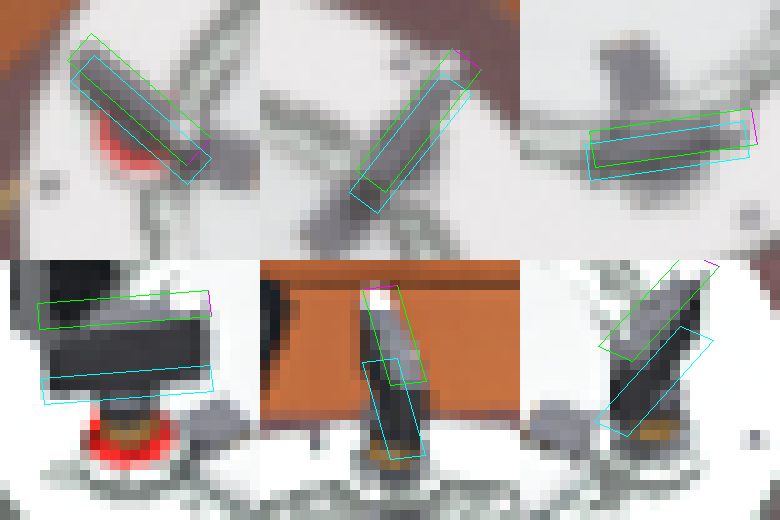

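View pics/scene_end.png

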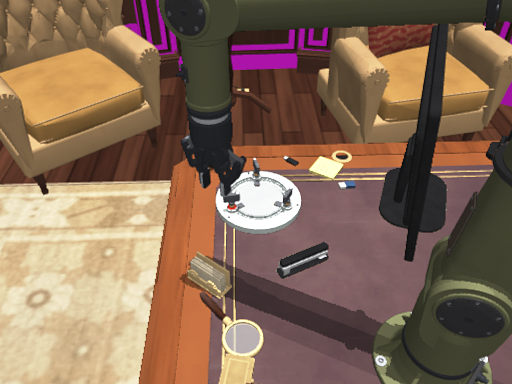

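View pics/top_end.png

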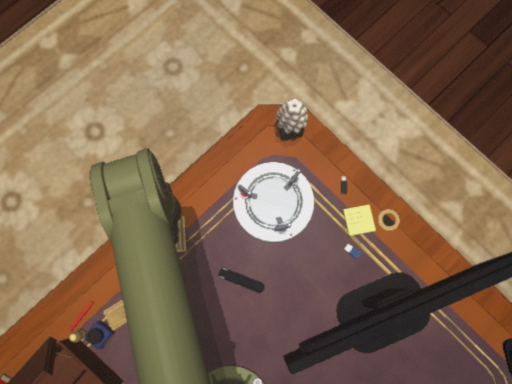

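```bash
python3 -c "
from cell import ctrl
print(ctrl.hand_in(), ctrl.state()['time'])"
```

```text
the job is handed in; nothing more can be done
the job is handed in; nothing more can be done
```

I tightened all three wing screws in order: red-collared first, then clockwise to screws 2 and 3. Each was turned until it bit, then a quarter turn more, and let go. The job was handed in at about 38 s of the 72 s.

| Screw | Slack before the bite | Gripper turn past the bite |
|---|---|---|
| 1 (red collar) | about 53° | about 92° |
| 2 | about 50° | about 92° |
| 3 | about 34° | about 92° |

- **Quarter turn:** the bite showed as the torque rising from about 0 to 0.25–0.3 N m over roughly 4–5° of turn. I went about 2° past 90° to allow for give in the grip. I put the uncertainty of each screw's quarter turn at about ±3°.
- **Forces:** sideways and vertical forces read between moves stayed below about 3 N throughout.
- **Last pictures:** after letting go, each wing lies within about 2° of where the gripper left it. In the views that show them, the loose things stand where they were. In the last top view the arm covers the card stand and magnifier, but both show unmoved in the scene view. The arm was clear of everything, at z ≈ 0.23 m.
- **One disagreement:** the fingertips sit about 27 mm behind the reported TCP. I confirmed this with a test close above the first wing, which met nothing. I then grasped all three wings about 27 mm lower than the stated tool geometry would give.

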